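Return four hand tools to their shadow-foam inserts

ROBOT

A 6-joint arm with a two-finger parallel gripper is mounted at the origin on a cart in front of the work surface, level with it; the furniture and walls round the work are solid. World frame = base frame: x ahead of the robot, y to its left, z up, the work surface at z = 0. Lengths are in m, angles in degrees, forces in N, time in s.
With the tool pointing down it reaches from about 0.35 to 0.875 m from the base axis. Payload 4.2 kg.
Tool frame: the origin (TCP) lies between the finger pads; the fingertips stand 25 mm ahead of it and the grasp point (between the pads) lies 6 mm ahead of it (tip_reach is the distance from the TCP to the fingertips, in m); z points along the fingers, y is the line along which they close (so a half turn about z gives the same grasp; the last joint's range is limited). The gripper opens to 87 mm and grips with 3 to 60 N. Pads are 19 mm wide; open, the fingers measure 117 mm over their backs; the gripper's body (75 mm by 190 mm) begins 51 mm behind the grasp point.
Start: joints at [91.307, 22.042, 0.453, 0, -68.411, -14.817], TCP at [0.146, 0.608, 0.248] pointing down, gripper open.
Joint ranges: [-179.83, 179.83], [-69.29, 118.12], [-61.27, 80.66], [-181.25, 117.63], [-171.15, -9.14], [-177.46, 177.46]. Speed limits (degrees/s): [159.86, 159.86, 180, 180, 180, 180].

INTERFACE

Orientations are given as a 3x3 rotation matrix whose columns are the frame's x, y, z axes.
In Python, from workcell import get_obs, snapshot, job_done, tip_reach gives the robot as it stands.
- The arm moves only by the tool apply_moves, never from a script. Its argument "increments" is a list that holds one entry, the list of rows, each a list of 7 numbers: the opening in per cent of the stroke, from 0 (shut) to 100 (fully open), then the shift along the world's x, y, z in m, then the turn, a rotation vector about the world's x, y, z in degrees. A call has exactly 8 rows; each row is the pose to reach, as a shift and turn from the pose commanded when the call began; what a row does not reach only later rows make up. A row lasts 1/10 s, in which the tool goes at most 50 mm and 8.59 degrees, less where a joint would pass 70% of its speed; a pose out of reach is approached as far as the arm can. A call with a gripper value outside its range is refused whole. The fingers move at their own pace and stop on an object; "newtons" is the grip in N (left out, the last holds). Time passes only in rows, so rows that repeat a pose let the fingers close, or fill a call up. It gives the time, the measured TCP pose, the force, the opening and the grip force at its end, in the units of the state.
- get_obs(): the state, without advancing time (a new reading comes with each control period).
- snapshot(name): name is "scene" or "top" or "wrist"; returns a dict with "image" (420x560x3 uint8, red, green, blue), "z_map" (420x560 float32, m along the optical axis (not along the pixel's ray), 0 where there is no reading), "vfov" (degrees; the focal length in pixels is half the picture's height over the tangent of half this angle, whatever the lens; pixels are square), "cx", "cy" (the principal point, pixels), "extrinsics" (4x4, takes a point from world to camera coordinates); the wrist camera has in their place "hand_eye" (4x4, takes a point from camera to tool coordinates, whose origin is the TCP and whose axes are the flange's). Camera axes: x right, y down, z forward; pixel columns grow to the right and rows downward; lengths in m; the calibration is good to about 2 mm. The wrist camera is an equidistant fisheye: a pixel r from the principal point sees the ray r / f radians off the axis. A picture is of the moment at which its call begins: read the wrist's pose just before it.
- job_done(): hands the job in; it is judged then, once.
The state is a dict: "clock": time; "joint_positions": joint angles; "joint_velocities": joint speeds; "effort": joint torques, N m; "ee_pos": TCP position; "tcp_rot": TCP orientation; "ft_force": force on the tool from outside, world axes, zero at the start; "moment": the same for the moment, N m; "opening": finger opening in m; "grip_force": force on a finger pad.
Only numpy, scipy, OpenCV 4.12 (cv2) and the standard library are available. Lean on these libraries where they do the work, as an engineer would, in place of code of your own. Each camera call takes 0.05 s, during which the arm holds its last target. There are 200 camera calls.

TASK

Put the four hand tools away, each in the foam insert cut to its shape, lying flat on the bottom of its pocket. Somebody left the small yellow screwdriver in the bigger screwdriver's pocket; it belongs in its own. Leave the roll of tape and the piece of heat sink where they are.

Things in the scene. Friction and masses are not known exactly. Their poses are not given: they have to be found in the camera images.
- small_driver_grip (a point): Small screwdriver, yellow handle, 135 mm long. Point: on the handle's axis; +y toward the handle end. Round handle 14 mm thick, reaching 38 mm either way along y; 6 mm shaft, tip at y = -98 mm. It may roll about y. Starts in insert_blue_driver's pocket (same way round, on the floor, handle across the finger channel: grip it there). 75 g.
- blue_driver_grip (a point): Larger screwdriver, blue handle, 160 mm long, lying on the bench. Point: on the handle's axis; +y toward the handle end. Round handle 24 mm thick, from y = -40 to +45 mm; 6 mm shaft, tip at y = -115 mm. It may roll about y. 75 g.
- cutters: Side cutters, orange handles, short jaws, rigid, flat on the bench: 54 (x) x 133 (y) x 13 mm. Origin: centre of underside; handles to +y, jaws to -y. Grip across both handles (along x) at about y = +30 mm: 52 to 54 mm wide, sides nearly parallel from y = +18 to +45 mm. 0.16 kg.
- long_nose: Long-nose pliers, blue handles, long pointed jaws, rigid, flat on the bench: 54 (x) x 160 (y) x 13 mm. Origin: centre of underside; handles to +y, jaws to -y. Grip across both handles (along x) at about y = +43 mm: 52 to 54 mm wide, sides nearly parallel from y = +31 to +58 mm. 0.16 kg.
- insert_small_driver: Fixed foam block 80 (x) x 196 (y) x 24 mm: black over green. Origin: centre of underside; +y: handle end. Pocket, symmetric about y, with flat green floor at z = 10 mm. Equally deep finger channel right across, y = 12..52. Narrowest pocket: blade slot 16 wide, y = -74..-14; handle 23 wide, y = -14..74. Yellow driver seated: its point at (0, 30, 17) mm, y axes agree.
- insert_blue_driver: Fixed foam block 80 (x) x 196 (y) x 24 mm: black over green. Origin: centre of underside; +y: handle end. Pocket, symmetric about y, with flat green floor at z = 10 mm. Equally deep finger channel right across, y = 15..55. Blade slot 16 wide, y = -86..-11; handle 33 wide, y = -11..86. Blue driver seated: its point at (0, 35, 22) mm, y axes agree.
- insert_cutters: Fixed foam block 80 (x) x 196 (y) x 24 mm: black over green. Origin: centre of underside; +y: handle end. Pocket, symmetric about y, with flat green floor at z = 10 mm. Equally deep finger channel right across, y = 10..50. Short pliers shape: jaws 32 wide from y = -73, widening over y = -36..12 to handles 64 wide up to y = 73. Cutters seated: origin at (0, 0, 10) mm, axes agree.
- insert_long_nose: Fixed foam block 80 (x) x 196 (y) x 24 mm: black over green. Origin: centre of underside; +y: handle end. Pocket, symmetric about y, with flat green floor at z = 10 mm. Equally deep finger channel right across, y = 23..63. Long pliers shape: jaws 18..32 wide from y = -86, widening over y = -22..26 to handles 64 wide up to y = 86. Pliers seated: origin at (0, 0, 10) mm, axes agree.
- tape_roll: Bystander: roll of dark brown tape lying flat, 55 mm across, 19 mm high, loose on the bench. Origin: centre of its underside.
- heat_sink: Bystander: white finned piece of heat sink, 40 x 60 x 26 mm, loose on the bench. Origin: centre of its underside.

How it is judged:
By the outcome, as a careful person would: the job done as asked, in the order asked, and still so for the second after the job is handed in, with the robot touching nothing.
It also fails if it takes over 102 s, if anything falls off the work surface, if the arm or the gripper's body presses on something with over 40 N, if the wrist force passes 120 N, or if a joint passes its speed limit or range.

## Working session

There is one attempt and no reset: what is moved stays moved. The work goes in short steps, Python scripts to look and compute and a tool call to move; the robot and the scene stay as the last step left them, time stands still between calls to the robot, and variables do not carry over. Pictures are saved under pics/ and viewed, at most 14 in all, crops included, and the job is handed in when it is done.

Besides the shell and the picture viewer there is one more tool, called by a JSON object that holds its "method" and its "body". apply_moves: Moves the arm, as the interface text tells. Its arguments: {"type":"object","properties":{"increments":{"type":"array","items":{"type":"array","items":{"type":"array","items":{"type":"number"}}}},"newtons":{"type":"number"}},"required":["increments"]}

```bash
mkdir -p pics; ls; cat > h.py <<'E'
import numpy as np, cv2
from workcell import get_obs, snapshot
def save(s,n): cv2.imwrite(f'pics/{n}.png', s['image'][:,:,::-1])
def pts(s):
    # world points for every pixel from z map
    h,w=s['z_map'].shape; f=h/2/np.tan(np.radians(s['vfov']/2))
    u,v=np.meshgrid(np.arange(w),np.arange(h)); z=s['z_map']
    P=np.stack([(u-s['cx'])/f*z,(v-s['cy'])/f*z,z],-1)
    E=np.linalg.inv(s['extrinsics']); return P@E[:3,:3].T+E[:3,3]
E
python3 - <<'E'
from h import *
o=get_obs();print(o)
for n in('top','scene'):
    s=snapshot(n);save(s,n+'0');np.savez(n+'0.npz',**s)
    print(n,s['vfov'],s['cx'],s['cy'],np.round(s['extrinsics'],3).tolist())
E
```

```text
pics
{'clock': 0.0, 'joint_positions': array([ 9.13074008e+01,  2.20914592e+01,  3.77542823e-01, -2.87186881e-02,
       -6.84084668e+01, -1.48169940e+01]), 'joint_velocities': array([-0.03119382, -0.08582711, -0.02408678,  0.0628876 ,  0.04488435,
        0.02118967]), 'effort': array([ 1.28512344e-03, -3.90668321e+01,  1.87403244e+01,  4.21974778e+00,
        1.09745236e-02, -1.96849583e-04]), 'ee_pos': array([0.14585315, 0.60717639, 0.24643759]), 'tcp_rot': array([[ 9.72287619e-01, -2.33787536e-01, -4.17208352e-04],
       [-2.33787889e-01, -9.72285255e-01, -2.14602169e-03],
       [ 9.60675956e-05,  2.18408858e-03, -9.99997610e-01]]), 'ft_force': array([0.27344372, 0.8308122 , 0.13198876]), 'moment': array([ 0.00654558, -0.01618118,  0.00548869]), 'grip_force': 0.0, 'opening': 0.08699658012427787}
top 46.50011410977026 280.8094945826672 208.01022464396144 [[0.006, -1.0, 0.013, -0.011], [-0.993, -0.008, -0.118, 0.537], [0.118, -0.012, -0.993, 1.249], [0.0, 0.0, 0.0, 1.0]]
scene 53.54422780725607 279.40996005066904 203.45013828395992 [[0.865, -0.501, 0.006, -0.486], [-0.317, -0.555, -0.769, 0.198], [0.389, 0.663, -0.639, 0.961], [0.0, 0.0, 0.0, 1.0]]
```

View pics/top0.png

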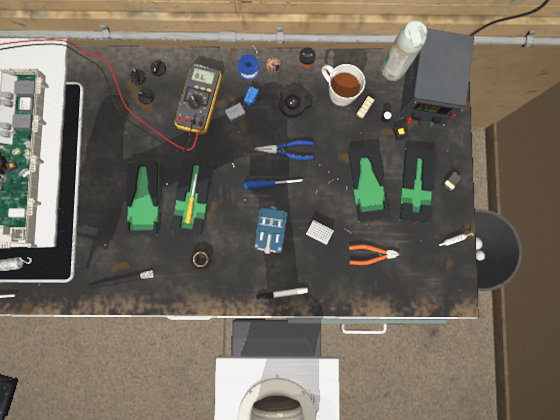

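View pics/scene0.png

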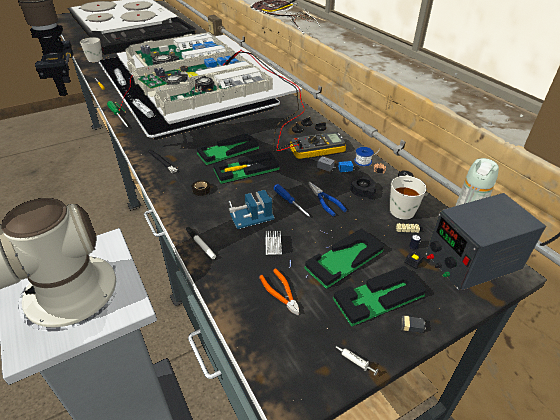

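The top view shows two inserts at the left: pliers at about (145,198), and the driver insert holding the yellow driver at about (192,198). Two more are at the right: pliers at about (368,180) and the small driver insert at about (416,180). The long-nose is at (285,150), the blue driver at (272,184), the cutters at (374,256), the tape at (203,257) and the heat sink at (320,229). A vice at (270,230) stands between them.

```bash
cat >> h.py <<'E'
def ray(s,uv,z):
    uv=np.atleast_2d(uv).astype(float); h=s['image'].shape[0]; f=h/2/np.tan(np.radians(float(s['vfov'])/2))
    d=np.c_[(uv[:,0]-s['cx'])/f,(uv[:,1]-s['cy'])/f,np.ones(len(uv))]
    E=np.linalg.inv(s['extrinsics']); d=d@E[:3,:3].T; c=E[:3,3]
    return c+d*((z-c[2])/d[:,2])[:,None]
def axis(P):
    c=P.mean(0); w,V=np.linalg.eigh(np.cov((P-c).T)); a=V[:,1]; t=(P-c)@a; return c,a,t,(P-c)@np.array([-a[1],a[0]])
E
python3 - <<'E'
from h import *
s=dict(np.load('top0.npz'));P=pts(s)
hsv=cv2.cvtColor(s['image'],cv2.COLOR_RGB2HSV);H,S,V=cv2.split(hsv)
def rep(name,m,z,box):
    mm=np.zeros_like(m);x0,y0,x1,y1=box;mm[y0:y1,x0:x1]=m[y0:y1,x0:x1]
    n,l,st,_=cv2.connectedComponentsWithStats(mm.astype(np.uint8))
    k=1+np.argmax(st[1:,4]);v,u=np.nonzero(l==k);Q=ray(s,np.c_[u,v],z)[:,:2]
    c,a,t,w=axis(Q)
    print(name,st[k],'c',c.round(4),'ax',a.round(3),'t',t.min().round(3),t.max().round(3),'w',w.min().round(3),w.max().round(3),'mid',(c+a*(t.min()+t.max())/2).round(4))
    for lo in np.arange(t.min(),t.max(),.01):
        q=w[(t>=lo)&(t<lo+.01)]
        if len(q)>1: print('   %.3f: %.0f..%.0f'%(lo,q.min()*1e3,q.max()*1e3),end='')
    print()
g=(H>45)&(H<85)&(S>100)&(V>50)
for n,b in dict(L=(115,150,165,250),LB=(165,150,215,250),R=(340,130,392,230),RS=(394,130,440,230)).items(): rep(n,g,.01,b)
rep('yellow',(H>18)&(H<35)&(S>120)&(V>100),.017,(165,150,215,250))
blue=(H>95)&(H<130)&(S>100)&(V>40)
rep('long',blue,.007,(250,135,325,170)); rep('bluedrv',blue,.012,(235,172,310,198))
rep('orange',(H<18)&(S>150)&(V>120),.007,(335,235,410,275))
# blocks by height
z=P[...,2]
for n,b in dict(L=(120,150,165,245),LB=(165,150,215,245),R=(340,130,392,230),RS=(394,130,440,230)).items(): rep('blk '+n,(z>.018)&(z<.03),.024,b)
# heights on obstacles
for n,b in dict(vice=(250,200,290,255),meter=(170,55,225,155),cup=(320,60,365,110),sink=(300,210,340,250),tape=(188,240,216,272)).items():
    x0,y0,x1,y1=b;q=P[y0:y1,x0:x1].reshape(-1,3);q=q[q[:,2]>.012]
    print(n,q.min(0).round(3),q.max(0).round(3))
# rectified crop composites 1mm/px
f=210/np.tan(np.radians(float(s['vfov'])/2));K=np.array([[f,0,s['cx']],[0,f,s['cy']],[0,0,1]])
def rect(x1,y1,w,h,zz,k):
    # pixel(i,j)-> x=x1-j/k*1e-3, y=y1-i/k*1e-3
    E=s['extrinsics'];A=np.array([[0,-1e-3/k,x1],[-1e-3/k,0,y1],[0,0,zz],[0,0,1]])
    return cv2.warpPerspective(s['image'],K@E[:3]@A,(int(w*k),int(h*k)),flags=cv2.INTER_LINEAR|cv2.WARP_INVERSE_MAP)
a=rect(.68,.42,260,300,.024,1.5);b=rect(.70,-.15,330,330,.024,1.5)
im=np.zeros((500,900,3),np.uint8);im[:450,:390]=a;im[:495,395:890]=b
cv2.imwrite('pics/rect.png',cv2.resize(im,(800,444))[:,:,::-1])
E
```

```text
L [ 127  166   32   64 1163] c [0.5445 0.3615] ax [-0.999 -0.036] t -0.106 0.064 w -0.04 0.042 mid [0.5656 0.3623]
   -0.106: -9..7   -0.096: -9..10   -0.086: -11..10   -0.076: -14..13   -0.066: -14..13   -0.056: -14..13   -0.046: -16..15   -0.036: -19..18   -0.026: -22..21   -0.016: -27..23   -0.006: -37..42   0.004: -37..42   0.014: -37..42   0.024: -40..39   0.034: -40..39   0.044: -32..39   0.054: -32..26   0.064: 18..24
LB [174 165  33  64 618] c [0.546  0.2341] ax [-0.996  0.086] t -0.11 0.061 w -0.041 0.041 mid [0.57  0.232]
   -0.110: -4..9   -0.100: -4..8   -0.090: -5..1   -0.080: -4..-1   -0.070: -6..-0   -0.060: -6..-1   -0.050: -6..-2   -0.040: -15..15   -0.030: -16..16   -0.020: -36..14   -0.010: -39..41   0.000: -40..41   0.010: -39..41   0.020: -41..40   0.030: -18..38   0.040: -17..13   0.050: -18..11   0.060: 1..9
R [ 353  157   32   55 1079] c [ 0.5944 -0.242 ] ax [-0.992 -0.123] t -0.087 0.059 w -0.042 0.04 mid [ 0.6084 -0.2402]
   -0.087: -12..12   -0.077: -14..14   -0.067: -15..16   -0.057: -14..16   -0.047: -18..20   -0.037: -22..22   -0.027: -23..26   -0.017: -
[... 2405 characters left out ...]
-0.014: -39..41   -0.004: -40..41   0.006: -39..40   0.016: -40..41   0.026: -39..40   0.036: -40..41   0.046: -40..41   0.056: -40..41
blk RS [403 148  33  43 981] c [ 0.6485 -0.3752] ax [-0.992  0.124] t -0.054 0.059 w -0.042 0.042 mid [ 0.6457 -0.3748]
   -0.054: -42..39   -0.044: -42..40   -0.034: -41..40   -0.024: -40..39   -0.014: -41..40   -0.004: -40..41   0.006: -42..39   0.016: -41..40   0.026: -40..41   0.036: -39..42   0.046: -38..40   0.056: -37..22
vice [ 0.386 -0.021  0.012] [0.538 0.063 1.303]
meter [0.386 0.009 0.012] [0.925 0.284 1.303]
cup [ 0.386 -0.232  0.012] [0.911 0.009 1.303]
sink [ 0.386 -0.141  0.012] [0.504 0.009 1.303]
tape [0.377 0.009 0.013] [0.427 0.23  1.303]
```

View pics/rect.png

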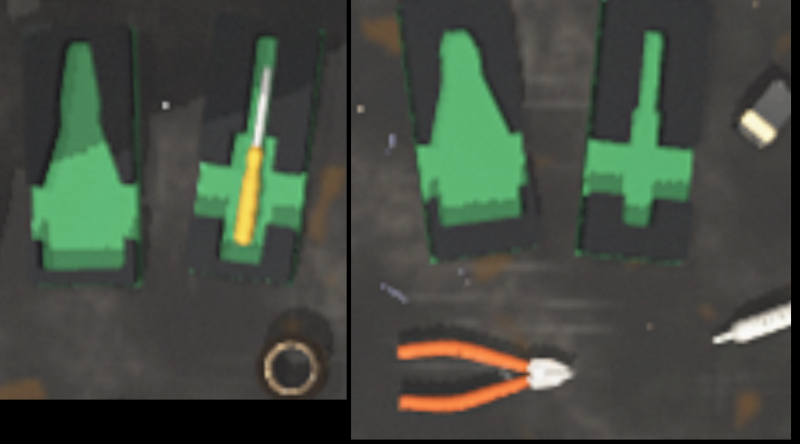

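The crop shows the long-nose insert at the left (80,155), the blue-driver insert at (250,170), the cutters insert at (470,140) and the small-driver insert at (645,130). All handle ends point towards the robot. Next I'll work out poses and clearances.

```bash
python3 - <<'E'
from h import *
s=dict(np.load('top0.npz'));P=pts(s);z=P[...,2]
hsv=cv2.cvtColor(s['image'],cv2.COLOR_RGB2HSV);H,S,V=cv2.split(hsv)
g=(H>45)&(H<85)&(S>100)&(V>50)
def ys(a): return np.degrees(np.arctan2(a[1],a[0]))%360
for n,b in dict(L=(115,150,168,250),LB=(165,150,218,250),R=(340,130,392,235),RS=(394,130,440,235)).items():
    x0,y0,x1,y1=b;m=np.zeros(z.shape,np.uint8)
    m[y0:y1,x0:x1]=((z>.017)&(z<.03))[y0:y1,x0:x1]
    n_,l,st,ce=cv2.connectedComponentsWithStats(m)
    keep=np.isin(l,[k for k in range(1,n_) if st[k,4]>40]); v,u=np.nonzero(keep)
    Q=ray(s,np.c_[u,v],.024)[:,:2]; r=cv2.minAreaRect((Q*1000).astype(np.float32))
    # channel edges: green width beyond 30mm of axis
    print(n,'rect',np.round(r[0],1),np.round(r[1],1),round(r[2],2),'z med',np.median(z[keep]).round(4))
    v,u=np.nonzero(g[y0:y1,x0:x1]);Q=ray(s,np.c_[u+x0,v+y0],.010)[:,:2]*1000
    c=np.array(r[0]);a=np.radians(r[2]);ax=min([np.array([np.cos(a+k*np.pi/2),np.sin(a+k*np.pi/2)]) for k in range(4)],key=lambda q:q[0])
    px=np.array([ax[1],-ax[0]]) # x axis = y rotated -90
    d=Q-c;t=d@ax;w=d@px
    print('   y yaw',ys(ax).round(2),'green t',np.percentile(t[abs(w)<6],[0,100]).round(1),'chan',np.percentile(t[(abs(w)>33)&(abs(w)<38)],[3,97]).round(1),'w chan',np.percentile(w[(t>25)&(t<40)],[1,99]).round(1))
def rep(name,m,zz,box):
    x0,y0,x1,y1=box;v,u=np.nonzero(m[y0:y1,x0:x1]);Q=ray(s,np.c_[u+x0,v+y0],zz)[:,:2]*1000
    r=cv2.minAreaRect(Q.astype(np.float32));print(name,len(Q),np.round(r[0],1),np.round(r[1],1),round(r[2],2))
    return Q
bench=(z<.004)
long=(H>95)&(H<130)&(S>90)&(V>60); metal=(S<70)&(V>110)
for nm,m,b in (('long',long|metal,(245,135,320,166)),('long h',long,(245,135,320,166)),('blue',long,(238,172,310,198)),('blue m',metal,(272,172,305,192)),('cut',((H<18)&(S>150)&(V>120))|metal,(335,238,403,275)),('cut h',((H<18)&(S>150)&(V>120)),(335,238,403,275)),('yel',(H>18)&(H<35)&(S>120)&(V>100),(165,150,215,250)),('tape',(z>.013)&(z<.03),(185,238,220,275))):
    rep(nm,m,.007 if nm[0] in'lc' else .012 if nm[0]=='b' else .017,b)
ok=(z>.03)&(z<.3)&(P[...,0]>.33)&(P[...,0]<.95)&(abs(P[...,1])<.5)
# obstacles components
n_,l,st,ce=cv2.connectedComponentsWithStats(ok.astype(np.uint8))
for k in range(1,n_):
    if st[k,4]>25:
        q=P[l==k];print('obs',st[k],q.min(0).round(3),q.max(0).round(3))
E
```

```text
L rect [563.1 360.8] [196.8  82.8] 1.47 z med 0.0255
   y yaw 181.47 green t [-87.6  81.9] chan [22.7 60. ] w chan [-40.9  38.4]
LB rect [567.9 230.9] [ 81.9 196.6] 82.93 z med 0.0252
   y yaw 172.93 green t [-87.5  83.4] chan [13.2 50.8] w chan [-40.3  39.5]
R rect [ 605.4 -237.7] [196.8  82.2] 7.72 z med 0.0257
   y yaw 187.72 green t [-75.5  69.9] chan [ 8.5 68.9] w chan [-41.7  37.4]
RS rect [ 628.9 -369.4] [251.9 106.5] 2.56 z med 0.0258
   y yaw 182.56 green t [-25.2  94.3] chan [31.5 73.1] w chan [-23.4  39. ]
long 459 [700.1 -14.9] [ 52.6 157.4] 0.52
long h 331 [700.4 -44.6] [52.6 97.9] 0.52
blue 269 [604.5  53. ] [24.8 84.2] 5.76
blue m 73 [612.4 -27.2] [ 7.4 73.1] 5.75
cut 407 [ 418.4 -254.8] [ 50.1 132.5] 0.39
cut h 312 [ 418.3 -237.4] [50.1 97.7] 0.39
yel 136 [533.6 234.1] [14.  73.2] 80.4
tape 206 [402.1 203.4] [49.4 52.3] 0.38
obs [ 383   23   91  103 6294] [ 0.759 -0.481  0.03 ] [ 0.95  -0.28   0.235]
obs [237  55  22  21 333] [0.895 0.057 0.031] [0.95  0.114 0.048]
obs [299  56  17   9 100] [ 0.93  -0.096  0.03 ] [ 0.95  -0.053  0.045]
obs [ 175   65   45   86 1984] [0.689 0.162 0.03 ] [0.925 0.277 0.062]
obs [ 321   65   44   40 1227] [ 0.811 -0.218  0.03 ] [ 0.911 -0.111  0.102]
obs [383 112   8   8  52] [ 0.779 -0.299  0.03 ] [ 0.799 -0.279  0.042]
obs [257 207  27  47 608] [ 0.419 -0.012  0.03 ] [0.538 0.053 0.07 ]
```

```bash
python3 - <<'E'
from h import *
s=dict(np.load('top0.npz'));P=pts(s);z=P[...,2]
q=P[195:255,250:292].reshape(-1,3);q=q[q[:,2]<.2]
for lo in np.arange(.46,.56,.01):
    r=q[(q[:,0]>lo)&(q[:,0]<lo+.01)&(q[:,2]>.03)]
    if len(r): print(round(lo,2),'y',r[:,1].min().round(3),r[:,1].max().round(3),'z',r[:,2].max().round(3))
m=np.zeros(z.shape,np.uint8);m[140:225,396:436]=((z>.017)&(z<.03))[140:225,396:436]
X=P[...,0];Y=P[...,1];m&=((X>.5)&(X<.72)).astype(np.uint8)
n_,l,st,ce=cv2.connectedComponentsWithStats(m)
print(st[1:].tolist(),ce[1:].round(0).tolist())
keep=np.isin(l,[k for k in range(1,n_) if st[k,4]>30 and 402<ce[k,0]<432])
v,u=np.nonzero(keep);Q=ray(s,np.c_[u,v],.024)[:,:2]*1000
print(cv2.minAreaRect(Q.astype(np.float32)))
hsv=cv2.cvtColor(s['image'],cv2.COLOR_RGB2HSV);H,S,V=cv2.split(hsv);g=(H>45)&(H<85)&(S>100)&(V>50)
v,u=np.nonzero(g[130:235,394:440]);Q=ray(s,np.c_[u+394,v+130],.01)[:,:2]*1000
d=np.array([-.992,.126]);px=np.array([d[1],-d[0]]);c=np.array([607,-373.]);t=(Q-c)@d;w=(Q-c)@px
for lo in range(-90,90,10):
    k=(t>=lo)&(t<lo+10)
    if k.any():print(lo,np.percentile(w[k],[2,98]).round(0),end=' ')
E
```

```text
0.46 y -0.005 0.047 z 0.068
0.47 y -0.007 0.049 z 0.07
0.48 y -0.007 0.049 z 0.069
0.49 y -0.002 0.049 z 0.066
0.5 y -0.012 0.047 z 0.07
0.51 y -0.012 0.047 z 0.07
0.52 y -0.012 0.044 z 0.07
0.53 y 0.006 0.042 z 0.066
[[403, 148, 33, 44, 995], [419, 168, 1, 1, 1], [419, 180, 1, 1, 1], [420, 185, 1, 1, 1], [415, 186, 1, 1, 1], [418, 187, 1, 1, 1], [414, 190, 2, 2, 2], [406, 192, 1, 1, 1], [417, 192, 1, 1, 1], [430, 192, 1, 1, 1], [416, 194, 1, 1, 1], [424, 194, 1, 1, 1], [429, 195, 1, 1, 1], [411, 197, 1, 1, 1], [405, 198, 1, 1, 1], [407, 198, 1, 1, 1], [400, 203, 32, 20, 454], [421, 202, 1, 1, 1], [427, 202, 1, 1, 1], [417, 204, 1, 1, 1], [418, 208, 1, 1, 1]] [[419.0, 168.0], [419.0, 168.0], [419.0, 180.0], [420.0, 185.0], [415.0, 186.0], [418.0, 187.0], [414.0, 190.0], [406.0, 192.0], [417.0, 192.0], [430.0, 192.0], [416.0, 194.0], [424.0, 194.0], [429.0, 195.0], [411.0, 197.0], [405.0, 198.0], [407.0, 198.0], [415.0, 213.0], [421.0, 202.0], [427.0, 202.0], [417.0, 204.0], [418.0, 208.0]]
((603.2590942382812, -370.07086181640625), (83.05094909667969, 197.79566955566406), 84.28364562988281)
-80 [-4.  4.] -70 [-7. 27.] -60 [-7.  6.] -50 [-7.  5.] -40 [-7.  6.] -30 [-9.  5.] -20 [-11.   7.] -10 [-10.   9.] 0 [-11.   8.] 10 [-37.  37.] 20 [-37.  39.] 30 [-38.  39.] 40 [-39.  39.] 50 [-24.  38.] 60 [-14.   4.] 70 [-12.   4.]
```

{"method": "apply_moves", "body": {"increments": [[[60,0.035,-0.034,-0.01,0,0,1],[60,0.07,-0.068,-0.02,0,0,2],[60,0.105,-0.102,-0.03,0,0,3],[60,0.14,-0.136,-0.04,0,0,4],[60,0.175,-0.17,-0.05,0,0,5],[60,0.21,-0.203,-0.06,0,0,5],[60,0.245,-0.237,-0.07,0,0,5],[60,0.28,-0.27,-0.08,0,0,5]]]}}

```text
clock: 0.9
ee_pos: [0.4269, 0.3359, 0.167]
tcp_rot: [[0.989, -0.148, -0.0], [-0.148, -0.989, -0.0], [-0.0, 0.0, -1.0]]
ft_force: [0.6, 0.6, -0.6]
opening: 0.0524
grip_force: 0.0
```

{"method": "apply_moves", "body": {"increments": [[[50,0.035,-0.034,0,0,0,0],[50,0.07,-0.068,0,0,0,0],[50,0.1,-0.095,0,0,0,0],[50,0.107,-0.103,0,0,0,0],[50,0.107,-0.103,0,0,0,0],[50,0.107,-0.103,0,0,0,0],[50,0.107,-0.103,0,0,0,0],[50,0.107,-0.103,0,0,0,0]]]}}

```text
clock: 1.7
ee_pos: [0.5321, 0.2358, 0.1677]
tcp_rot: [[0.989, -0.146, 0.0], [-0.146, -0.989, 0.0], [-0.0, -0.0, -1.0]]
ft_force: [0.1, 0.3, 0.2]
opening: 0.0436
grip_force: 0.0
```

```bash
python3 - <<'E'
from h import *
o=get_obs();s=snapshot('wrist');save(s,'w1');np.savez('w1.npz',R=o['tcp_rot'],p=o['ee_pos'],**s)
print(o['clock'],o['ee_pos'],o['tcp_rot'].round(3).tolist(),o['opening'],s['vfov'],s['cx'],s['cy'],s['hand_eye'].round(3).tolist())
E
```

```text
1.7 [0.53212179 0.23584387 0.16771208] [[0.989, -0.146, 0.0], [-0.146, -0.989, 0.0], [-0.0, -0.0, -1.0]] 0.04357372472754545 65.70646984690485 279.735813585459 212.95127594231678 [[0.001, -0.964, -0.267, 0.075], [1.0, 0.0, 0.001, -0.001], [-0.001, -0.267, 0.964, -0.137], [0.0, 0.0, 0.0, 1.0]]
```

View pics/w1.png

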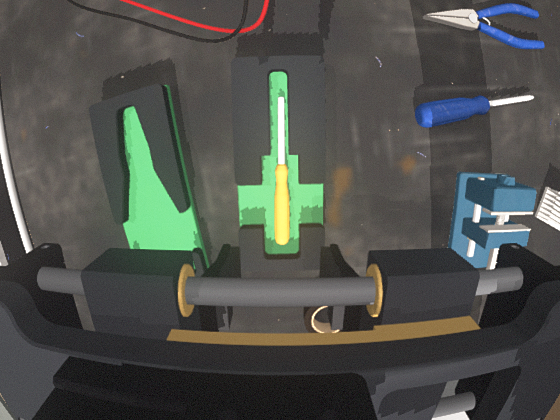

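The wrist view shows the yellow driver in its pocket with the handle at (282,205), and the channel at rows 185–225. The fingers and tape roll are at (320,320). I'll measure from this view.

```bash
cat >> h.py <<'E'
def wray(s,uv,z,p=None,R=None):
    p=s['p'] if p is None else p; R=s['R'] if R is None else R
    uv=np.atleast_2d(uv).astype(float); f=210/np.tan(np.radians(float(s['vfov'])/2))
    d=uv-[s['cx'],s['cy']]; r=np.linalg.norm(d,axis=1)+1e-9; th=r/f
    D=np.c_[d/r[:,None]*np.sin(th)[:,None],np.cos(th)]; T=s['hand_eye']
    D=D@T[:3,:3].T@R.T; c=R@T[:3,3]+p
    return c+D*((z-c[2])/D[:,2])[:,None]
def hsvm(s):
    return cv2.split(cv2.cvtColor(s['image'],cv2.COLOR_RGB2HSV))
def mrect(m,box,fn,z):
    x0,y0,x1,y1=box;v,u=np.nonzero(m[y0:y1,x0:x1]);Q=fn(np.c_[u+x0,v+y0],z)[:,:2]*1000
    r=cv2.minAreaRect(Q.astype(np.float32));return Q,np.round(r[0],1),np.round(r[1],1),round(r[2],2)
def prof(Q,c,yaw):
    a=np.radians(yaw);d=np.array([np.cos(a),np.sin(a)]);px=np.array([d[1],-d[0]]);t=(Q-c)@d;w=(Q-c)@px
    for lo in range(-95,95,5):
        k=(t>=lo)&(t<lo+5)
        if k.sum()>3: print(lo,np.percentile(w[k],[1,99]).round(1),end='; ')
    print()
E
python3 - <<'E'
from h import *
s=dict(np.load('w1.npz'));H,S,V=hsvm(s);fn=lambda u,z:wray(s,u,z)
Q,*r=mrect((H>18)&(H<35)&(S>120)&(V>100),(260,140,310,250),fn,.017);print('yel',r)
g=(H>45)&(H<85)&(S>100)&(V>50)
Q,*r=mrect(g,(225,60,335,255),fn,.01);print(r);prof(Q,np.array([567.9,230.9]),172.9)
b=(H>95)&(H<130)&(S>120)&(V>60)
Q,*r=mrect(b,(410,80,495,130),fn,.012);print('blue',r)
Q,*r=mrect(g,(90,60,222,260),fn,.01);prof(Q,np.array([563.1,360.8]),181.5)
E
```

```text
yel [array([534.2, 234.7]), array([13.8, 75.6]), 82.1]
[array([570. , 231.6]), array([ 78.4, 170.4]), 83.51]
-90 [-6.2  7.1]; -85 [-7.   8.1]; -80 [-6.9  8.2]; -75 [-6.8  7.5]; -70 [-6.7  7.6]; -65 [-6.6  7.7]; -60 [-7.4  7.8]; -55 [-7.3  7.9]; -50 [-7.2  7.2]; -45 [-7.1  6.3]; -40 [-7.   7.4]; -35 [-6.9  7.1]; -30 [-6.8  7.3]; -25 [-6.7  7.7]; -20 [-6.6  7.9]; -15 [-15.5  13.8]; -10 [-15.5  15.4]; -5 [-15.4  15.5]; 0 [-15.4  16.7]; 5 [-15.3  15.9]; 10 [-15.6  16. ]; 15 [-38.4  39.4]; 20 [-38.5  39.6]; 25 [-38.5  39. ]; 30 [-38.5  39.2]; 35 [-38.6  39.5]; 40 [-38.4  38.9]; 45 [-38.7  39.1]; 50 [-38.8  39.4]; 55 [-14.9  15.7]; 60 [-15.8  15.5]; 65 [-15.3  15. ]; 70 [-14.8   8.2]; 75 [-14.7  13.9]; 80 [-14.2  15. ]; 
blue [array([605.5,  53.2]), array([23.7, 89.8]), 7.28]
-95 [-41.7 -39.7]; -90 [-41.8   8.1]; -85 [-41.9  10.1]; -80 [-41.9  11.1]; -75 [-41.8  11.5]; -70 [-41.9  12.3]; -65 [-41.7  13.4]; -60 [-41.7  14.4]; -55 [-41.7  14.5]; -50 [-41.9  15.6]; -45 [-41.7  16.1]; -40 [-41.7  16.2]; -35 [-41.6  16.2]; -30 [-41.6  16.4]; -25 [-41.7  17.4]; -20 [-41.8  18.7]; -15 [-41.3  20.1]; -10 [-41.6  22. ]; -5 [-41.5  23.4]; 0 [-41.6  24.8]; 5 [-41.6  26.7]; 10 [-41.4  28.2]; 15 [-41.6  30.1]; 20 [-41.4  37. ]; 25 [-41.   38.3]; 30 [-41.2  38.6]; 35 [-41.4  38.3]; 40 [-41.4  38.9]; 45 [-41.4  38.4]; 50 [-41.4  37.5]; 55 [-41.6  20.5]; 60 [-41.8 -12.4]; 65 [-42. -40.]; 70 [-42.  -40.2];
```

{"method": "apply_moves", "body": {"increments": [[[45,0.002,-0.001,-0.04,0,0,0],[45,0.002,-0.001,-0.08,0,0,0],[45,0.002,-0.001,-0.115,0,0,0],[45,0.002,-0.001,-0.13,0,0,0],[45,0.002,-0.001,-0.13,0,0,0],[0,0.002,-0.001,-0.13,0,0,0],[0,0.002,-0.001,-0.13,0,0,0],[0,0.002,-0.001,-0.13,0,0,0]]], "newtons": 20}}

```text
clock: 2.55
ee_pos: [0.5349, 0.234, 0.0378]
tcp_rot: [[0.989, -0.148, 0.0], [-0.148, -0.989, 0.0], [0.0, -0.0, -1.0]]
ft_force: [0.5, 0.3, -0.7]
opening: 0.0227
grip_force: 0.0
```

{"method": "apply_moves", "body": {"increments": [[[0,0,0,0,0,0,0],[0,0,0,0,0,0,0],[0,0,0,0.01,0,0,0],[0,0,0,0.03,0,0,0],[0,0,0,0.06,0,0,0],[0,0,0,0.1,0,0,0],[0,0,0,0.11,0,0,0],[0,0,0,0.11,0,0,0]]]}}

```text
clock: 3.35
ee_pos: [0.5358, 0.2343, 0.1502]
tcp_rot: [[0.989, -0.148, 0.004], [-0.148, -0.989, 0.003], [0.004, -0.004, -1.0]]
ft_force: [-0.4, -0.2, -0.8]
opening: 0.0118
grip_force: 20.0
```

```bash
python3 - <<'E'
from h import *
o=get_obs();s=snapshot('wrist');save(s,'w2');np.savez('w2.npz',R=o['tcp_rot'],p=o['ee_pos'],**s)
print(o['clock'],o['ee_pos'],o['opening'],o['grip_force'],o['ft_force'])
E
```

```text
3.35 [0.53584151 0.23428155 0.15015493] 0.011847984651481666 19.98737266056196 [-0.44506097 -0.19446761 -0.77420375]
```

View pics/w2.png

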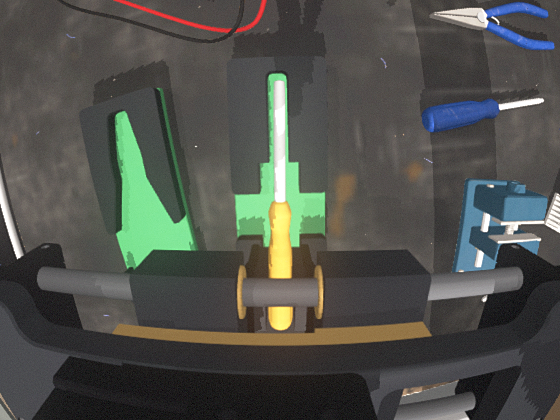

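```bash
cat >> h.py <<'E'
def wpts(s,u,v):
    f=210/np.tan(np.radians(float(s['vfov'])/2));d=np.c_[u-s['cx'],v-s['cy']].astype(float);r=np.linalg.norm(d,axis=1)+1e-9;th=r/f
    D=np.c_[d/r[:,None]*np.tan(th)[:,None],np.ones(len(r))]*s['z_map'][v,u][:,None]
    T=s['hand_eye'];return (D@T[:3,:3].T+T[:3,3])   # tool frame
E
python3 - <<'E'
from h import *
s=dict(np.load('w2.npz'))
for c in ((85,279),(110,279),(150,280),(190,280),(215,280),(235,280),(300,280),(318,280)):
    v,u=np.mgrid[c[0]-1:c[0]+2,c[1]-1:c[1]+2]
    print(c,np.median(wpts(s,u.ravel(),v.ravel()),0).round(4))
E
```

```text
(85, 279) [ 0.0942 -0.0012  0.0206]
(110, 279) [ 0.0819 -0.0011  0.0202]
(150, 280) [ 0.0626 -0.0007  0.02  ]
(190, 280) [ 0.0429 -0.0006  0.0197]
(215, 280) [ 0.0313 -0.0006  0.0167]
(235, 280) [ 0.0204 -0.0006  0.0176]
(300, 280) [ 0.0301 -0.0008 -0.062 ]
(318, 280) [-0.0276 -0.0006  0.015 ]
```

The driver is held level, with its axis along the tool's x. Carrying it to the small-driver insert.

{"method": "apply_moves", "body": {"increments": [[[0,0.001,-0.015,0.005,0,0,0],[0,0.003,-0.05,0.01,0,0,0],[0,0.006,-0.09,0.01,0,0,0],[0,0.009,-0.13,0.01,0,0,1],[0,0.012,-0.175,0.01,0,0,1],[0,0.015,-0.22,0.01,0,0,2],[0,0.018,-0.265,0.01,0,0,2],[0,0.021,-0.31,0.01,0,0,2]]]}}

```text
clock: 4.2
ee_pos: [0.5544, -0.0789, 0.1559]
tcp_rot: [[0.994, -0.114, -0.004], [-0.114, -0.994, -0.0], [-0.004, 0.001, -1.0]]
ft_force: [1.9, 0.1, -2.1]
opening: 0.012
grip_force: 20.0
```

{"method": "apply_moves", "body": {"increments": [[[0,0.003,-0.045,0,0,0,0],[0,0.006,-0.09,0,0,0,0],[0,0.009,-0.135,0,0,0,0],[0,0.012,-0.18,0,0,0,0],[0,0.015,-0.22,0,0,0,0],[0,0.016,-0.255,0,0,0,0],[0,0.016,-0.28,0,0,0,0],[0,0.016,-0.292,0,0,0,0]]]}}

```text
clock: 5.0
ee_pos: [0.57, -0.3707, 0.1551]
tcp_rot: [[0.993, -0.117, -0.004], [-0.117, -0.993, 0.002], [-0.004, -0.001, -1.0]]
ft_force: [0.4, 1.3, -1.8]
opening: 0.012
grip_force: 20.0
```

{"method": "apply_moves", "body": {"increments": [[[0,0,0,-0.02,0,0,0],[0,0,0,-0.04,0,0,0],[0,0,0,-0.05,0,0,0],[0,0,0,-0.05,0,0,0],[0,0,0,-0.05,0,0,0],[0,0,0,-0.05,0,0,0],[0,0,0,-0.05,0,0,0],[0,0,0,-0.05,0,0,0]]]}}

```text
clock: 5.8
ee_pos: [0.5723, -0.3683, 0.1084]
tcp_rot: [[0.994, -0.113, 0.001], [-0.113, -0.994, -0.001], [0.001, 0.0, -1.0]]
ft_force: [-0.2, 0.6, -0.6]
opening: 0.012
grip_force: 20.0
```

```bash
python3 - <<'E'
from h import *
o=get_obs();s=snapshot('wrist');save(s,'w3');s.update(R=o['tcp_rot'],p=o['ee_pos']);np.savez('w3.npz',**s)
print(o['clock'],o['ee_pos'],o['tcp_rot'][:2,1],o['opening'],o['grip_force'],o['ft_force'])
H,S,V=hsvm(s);g=(H>45)&(H<85)&(S>100)&(V>50);fn=lambda u,z:wray(s,u,z)
for x0,x1 in((200,360),):
    Q,*r=mrect(g,(x0,40,x1,250),fn,.01);print(r);prof(Q,np.array([605,-371.]),173.5)
for c in ((85,279),(150,280),(215,280),(235,280)):
    v,u=np.mgrid[c[0]-1:c[0]+2,c[1]-1:c[1]+2];print(np.median(wpts(s,u.ravel(),v.ravel()),0).round(4))
E
```

```text
5.8 [ 0.57233229 -0.36833551  0.10841498] [-0.11316674 -0.99357595] 0.011964818478537358 19.987450679163885 [-0.18565653  0.56122975 -0.55000069]
[array([ 616. , -372.6]), array([ 79. , 126.3]), 84.12]
-75 [-6.3  8.7]; -70 [-7.   8.7]; -65 [-7.  8.]; -60 [-7.  8.]; -55 [-7.  8.]; -50 [-7.  8.]; -45 [-7.  8.]; -40 [-7.1  8. ]; -35 [-7.1  8. ]; -30 [-7.1  7.3]; -25 [-7.1  8.1]; -20 [-7.2  8.1]; -15 [-10.8  10.3]; -10 [-10.9  10.3]; -5 [-10.9  10.4]; 0 [-11.   10.4]; 5 [-11.   10.5]; 10 [-38.9  13.6]; 15 [-39.7  38.4]; 20 [-39.9  38.4]; 25 [-39.5  38.1]; 30 [-39.6  38.3]; 35 [-39.2  38.5]; 40 [-39.5  38.1]; 45 [-39.7  38.3]; 50 [-39.9  37.7]; 
[ 0.0941 -0.0011  0.0201]
[ 0.0627 -0.0006  0.0202]
[ 0.0313 -0.0006  0.0163]
[ 0.02   -0.0006  0.0175]
```

View pics/w3.png

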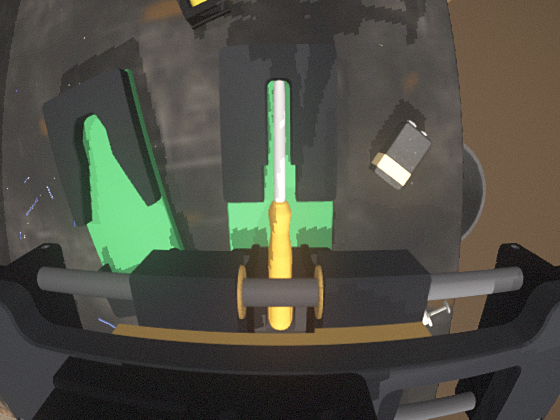

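Aligned: the shaft lies over the blade slot at (279,80–190), about 3 mm short. Lowering and releasing.

{"method": "apply_moves", "body": {"increments": [[[0,0.003,0,-0.02,0,0,0],[0,0.003,0,-0.04,0,0,0],[0,0.003,0,-0.055,0,0,0],[0,0.003,0,-0.064,0,0,0],[0,0.003,0,-0.069,0,0,0],[0,0.003,0,-0.069,0,0,0],[25,0.003,0,-0.069,0,0,0],[30,0.003,0,-0.069,0,0,0]]]}}

```text
clock: 6.65
ee_pos: [0.5756, -0.3686, 0.0396]
tcp_rot: [[0.994, -0.113, 0.002], [-0.113, -0.994, -0.001], [0.002, 0.001, -1.0]]
ft_force: [-0.1, -0.0, 1.4]
opening: 0.0212
grip_force: 0.0
```

{"method": "apply_moves", "body": {"increments": [[[35,0,0,0,0,0,0],[35,0,0,0.005,0,0,0],[35,0,0,0.03,0,0,0],[35,0,0,0.07,0,0,0],[35,0,0,0.1,0,0,0],[35,0,0,0.11,0,0,0],[35,0,0,0.11,0,0,0],[35,0,0,0.11,0,0,0]]]}}

```text
clock: 7.45
ee_pos: [0.5742, -0.3678, 0.1473]
tcp_rot: [[0.993, -0.114, -0.002], [-0.114, -0.993, 0.001], [-0.002, -0.001, -1.0]]
ft_force: [-0.1, 0.4, -0.9]
opening: 0.0303
grip_force: 0.0
```

```bash
python3 - <<'E'
from h import *
o=get_obs();s=snapshot('wrist');s.update(R=o['tcp_rot'],p=o['ee_pos']);np.savez('w4.npz',**s)
print(o['clock'],o['ee_pos'],o['tcp_rot'][:2,1],o['opening'],o['ft_force'])
c=s['image'][40:260,180:400];cv2.imwrite('pics/w4.png',cv2.resize(c,None,fx=2,fy=2)[:,:,::-1])
H,S,V=hsvm(s);fn=lambda u,z:wray(s,u,z)
Q,*r=mrect((H>18)&(H<35)&(S>120)&(V>100),(230,120,330,250),fn,.017);print('yel',r)
E
```

```text
7.45 [ 0.57418245 -0.36783622  0.14730668] [-0.11387053 -0.99349487] 0.030317165320867027 [-0.14408831  0.35514375 -0.87984932]
yel [array([ 576.9, -367.8]), array([13.2, 70.9]), 83.93]
```

View pics/w4.png

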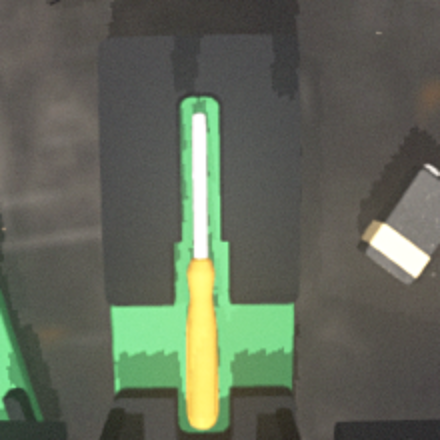

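The yellow driver is seated with its shaft in the slot and its handle across the channel. Next, the cutters.

{"method": "apply_moves", "body": {"increments": [[[100,-0.02,0.018,0,0,0,-8],[100,-0.04,0.036,0,0,0,-16],[100,-0.06,0.054,0,0,0,-24],[100,-0.08,0.072,0,0,0,-32],[100,-0.1,0.09,0,0,0,-40],[100,-0.12,0.108,0,0,0,-48],[100,-0.14,0.126,0,0,0,-56],[100,-0.156,0.143,0,0,0,-64]]]}}

```text
clock: 8.3
ee_pos: [0.4167, -0.2244, 0.1469]
tcp_rot: [[0.328, -0.945, -0.004], [-0.945, -0.328, 0.001], [-0.002, 0.003, -1.0]]
ft_force: [0.0, 0.2, 0.2]
opening: 0.0837
grip_force: 0.0
```

{"method": "apply_moves", "body": {"increments": [[[100,0,0,0,0,0,-8],[100,0,0,0,0,0,-15],[100,0,0,0,0,0,-19],[100,0,0,0,0,0,-19],[100,0,0,0,0,0,-19],[100,0,0,0,0,0,-19],[100,0,0,0,0,0,-19],[100,0,0,0,0,0,-19]]]}}

```text
clock: 9.1
ee_pos: [0.4189, -0.2253, 0.1485]
tcp_rot: [[0.009, -1.0, -0.0], [-1.0, -0.009, 0.0], [-0.0, 0.0, -1.0]]
ft_force: [-0.5, 0.2, -0.5]
opening: 0.0868
grip_force: 0.0
```

```bash
python3 - <<'E'
from h import *
o=get_obs();s=snapshot('wrist');save(s,'w5');s.update(R=o['tcp_rot'],p=o['ee_pos']);np.savez('w5.npz',**s)
print(o['clock'],o['ee_pos'],o['tcp_rot'][:2,1],o['opening'],o['joint_positions'].round(1))
H,S,V=hsvm(s);fn=lambda u,z:wray(s,u,z)
m=((H<18)&(S>150)&(V>120))
Q,*r=mrect(m,(180,60,400,250),fn,.0065);print('cut',r);prof(Q,np.array([418.,-255]),90.4)
E
```

```text
9.1 [ 0.41893449 -0.22533345  0.14845069] [-0.99996101 -0.00882795] 0.08684611195210079 [ -8.6  13.6 -28.    0.  -48.5   9.2]
cut [array([ 419.5, -236. ]), array([53.9, 99.9]), 0.54]
-35 [-6.6 12. ]; -30 [-7.5 12.9]; -25 [-9.3 14.7]; -20 [-11.8  16.4]; -15 [-13.5  18.2]; -10 [-15.3  19.1]; -5 [-17.2  21.7]; 0 [-18.8  22.6]; 5 [-20.6  24.4]; 10 [-21.9  25.4]; 15 [-23.   26.7]; 20 [-24.   27.3]; 25 [-25.   28.3]; 30 [-25.1  28.4]; 35 [-25.3  28.5]; 40 [-25.3  27.7]; 45 [-24.6  26.9]; 50 [-24.5  27. ]; 55 [-23.9  26.2]; 60 [-23.3  25.4]; 65 [-22.8  24.6];
```

View pics/w5.png

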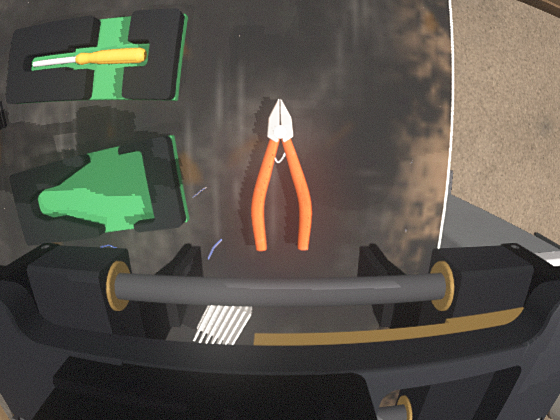

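Cutters: handles at (260–305,150–250), jaws at (280,115), centred between the fingers. Descending to grip.

{"method": "apply_moves", "body": {"increments": [[[100,0.001,0.001,-0.04,0,0,0],[100,0.001,0.002,-0.08,0,0,0],[100,0.001,0.002,-0.11,0,0,0],[100,0.001,0.002,-0.12,0,0,0],[100,0.001,0.002,-0.12,0,0,0],[30,0.001,0.002,-0.12,0,0,0],[30,0.001,0.002,-0.12,0,0,0],[30,0.001,0.002,-0.12,0,0,0]]], "newtons": 30}}

```text
clock: 9.95
ee_pos: [0.4208, -0.2235, 0.0297]
tcp_rot: [[0.009, -1.0, 0.003], [-1.0, -0.009, -0.0], [0.0, -0.003, -1.0]]
ft_force: [-0.8, -0.2, 0.6]
opening: 0.0705
grip_force: 0.0
```

{"method": "apply_moves", "body": {"increments": [[[30,0,0,0,0,0,0],[30,0,0,0,0,0,0],[30,0,0,0.01,0,0,0],[30,0,0,0.03,0,0,0],[30,0,0,0.06,0,0,0],[30,0,0,0.09,0,0,0],[30,0,0,0.09,0,0,0],[30,0,0,0.09,0,0,0]]]}}

```text
clock: 10.75
ee_pos: [0.42, -0.2232, 0.1194]
tcp_rot: [[0.008, -1.0, 0.002], [-1.0, -0.008, 0.0], [-0.0, -0.002, -1.0]]
ft_force: [-0.4, -0.0, -1.0]
opening: 0.0516
grip_force: 30.0
```

```bash
python3 - <<'E'
from h import *
o=get_obs();s=snapshot('wrist');save(s,'w6');s.update(R=o['tcp_rot'],p=o['ee_pos']);np.savez('w6.npz',**s)
print(o['clock'],o['ee_pos'],o['tcp_rot'][:2,1],o['opening'],o['grip_force'],o['ft_force'])
H,S,V=hsvm(s);m=((H<18)&(S>150)&(V>120));m[260:]=0
v,u=np.nonzero(m&(s['z_map']>0));Q=wpts(s,u,v)
k=(Q[:,2]>0)&(Q[:,2]<.05);Q=Q[k];print(Q.min(0),Q.max(0))
for lo in np.arange(0.02,.11,.01):
    q=Q[(Q[:,0]>=lo)&(Q[:,0]<lo+.01)]
    if len(q)>5: print(round(lo,2),np.percentile(q[:,1],[2,98]).round(4),np.median(q[:,2]).round(4))
# jaw tip
c=(S<80)&(V>100);v,u=np.nonzero(c[60:160,250:310]);Q=wpts(s,u+250,v+60);Q=Q[(Q[:,2]>0)&(Q[:,2]<.03)]
if len(Q): print('jaw',Q[np.argmax(Q[:,0])].round(4))
E
```

```text
10.75 [ 0.41999264 -0.22319445  0.11942815] [-0.99996468 -0.00818587] 0.0516025523077046 29.999147678317968 [-0.37276345 -0.04136768 -0.95962175]
[ 0.00229315 -0.02749834  0.01638918] [0.06336813 0.02447366 0.02472237]
0.02 [-0.0228  0.0205] 0.0188
0.03 [-0.0199  0.0175] 0.0192
0.04 [-0.0163  0.014 ] 0.0196
0.05 [-0.0131  0.0109] 0.0202
0.06 [-0.0102  0.0084] 0.0208
jaw [0.0971 0.0004 0.0211]
```

{"method": "apply_moves", "body": {"increments": [[[30,0.008,-0.001,0.005,0,0,4],[30,0.02,-0.003,0.01,0,0,12],[30,0.035,-0.005,0.01,0,0,20],[30,0.05,-0.007,0.01,0,0,28],[30,0.065,-0.009,0.01,0,0,36],[30,0.08,-0.011,0.01,0,0,44],[30,0.1,-0.013,0.01,0,0,52],[30,0.12,-0.015,0.01,0,0,60]]]}}

```text
clock: 11.6
ee_pos: [0.5395, -0.2381, 0.1266]
tcp_rot: [[0.873, -0.488, -0.004], [-0.488, -0.873, 0.001], [-0.004, 0.001, -1.0]]
ft_force: [-0.3, -0.3, -1.6]
opening: 0.0521
grip_force: 30.0
```

{"method": "apply_moves", "body": {"increments": [[[30,0.01,-0.001,0,0,0,8],[30,0.02,-0.002,0,0,0,16],[30,0.027,-0.003,0,0,0,24],[30,0.033,-0.003,-0.005,0,0,31],[30,0.035,-0.003,-0.015,0,0,36],[30,0.035,-0.003,-0.02,0,0,37],[30,0.035,-0.003,-0.02,0,0,37],[30,0.035,-0.003,-0.02,0,0,37]]]}}

```text
clock: 12.4
ee_pos: [0.5745, -0.2413, 0.1079]
tcp_rot: [[0.992, 0.129, -0.002], [0.129, -0.992, 0.0], [-0.002, -0.0, -1.0]]
ft_force: [-0.4, -0.3, -0.8]
opening: 0.0518
grip_force: 30.0
```

```bash
python3 - <<'E'
from h import *
o=get_obs();s=snapshot('wrist');save(s,'w7');s.update(R=o['tcp_rot'],p=o['ee_pos']);np.savez('w7.npz',**s)
print(o['clock'],o['ee_pos'],o['tcp_rot'][:2,1],o['opening'],o['grip_force'],o['ft_force'])
H,S,V=hsvm(s);g=(H>45)&(H<85)&(S>100)&(V>50);fn=lambda u,z:wray(s,u,z)
Q,*r=mrect(g,(200,60,360,250),fn,.01);print(r);prof(Q,np.array([605.4,-237.7]),187.7)
c=(S<80)&(V>100);v,u=np.nonzero(c[60:160,250:310]);Q=wpts(s,u+250,v+60);Q=Q[(Q[:,2]>0)&(Q[:,2]<.03)]
if len(Q): print('jaw',Q[np.argmax(Q[:,0])].round(4))
E
```

```text
12.4 [ 0.57454647 -0.24130148  0.10792975] [ 0.12914066 -0.99162624] 0.05178993214009914 29.999088982949615 [-0.41828995 -0.34493567 -0.82219877]
[array([ 617.5, -237.2]), array([125.5,  78.1]), 7.43]
-75 [-11.2   9.1]; -70 [-13.3  11.2]; -65 [-15.2  13.5]; -60 [-16.8  14.5]; -55 [-16.8  -0.4]; -50 [-16.8  -0.4]; -45 [-16.9 -16.8]; -40 [-17.6 -16.9]; -35 [-19.1  16.2]; -30 [-20.5  17.9]; -25 [-22.   19.2]; -20 [-24.3  21.5]; -15 [-25.1  23. ]; -10 [-24.3  24.6]; -5 [-28.6  25.9]; 0 [-26.1  28.2]; 5 [-32.7  30.3]; 10 [-40.  38.]; 15 [-40.   37.6]; 20 [-39.6  37.7]; 25 [-39.8  37.9]; 30 [-35.4  38. ]; 35 [-35.5  37.7]; 40 [-19.1  20.7]; 45 [-19.9  21.7]; 50 [-17.7  21.6]; 
jaw [ 0.0995 -0.0012  0.0225]
```

View pics/w7.png

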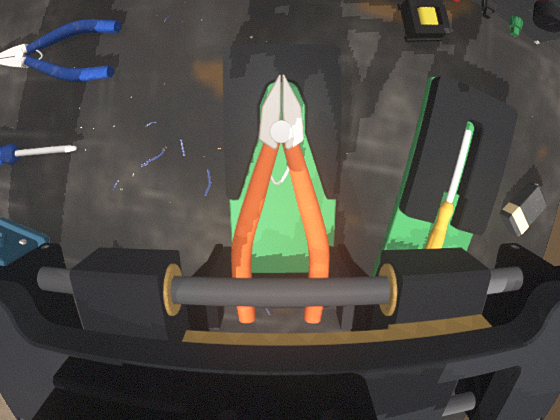

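Jaws are centred over the pocket and the handles straddle the channel. Lowering.

{"method": "apply_moves", "body": {"increments": [[[30,0.001,-0.001,-0.02,0,0,0],[30,0.001,-0.001,-0.04,0,0,0],[30,0.001,-0.001,-0.052,0,0,0],[30,0.001,-0.001,-0.06,0,0,0],[30,0.001,-0.001,-0.065,0,0,0],[30,0.001,-0.001,-0.067,0,0,0],[30,0.001,-0.001,-0.067,0,0,0],[75,0.001,-0.001,-0.067,0,0,0]]]}}

```text
clock: 13.25
ee_pos: [0.5766, -0.2424, 0.0424]
tcp_rot: [[0.991, 0.131, 0.002], [0.131, -0.991, -0.0], [0.002, 0.001, -1.0]]
ft_force: [-0.5, -0.2, -0.1]
opening: 0.0547
grip_force: 0.0
```

{"method": "apply_moves", "body": {"increments": [[[75,0,0,0,0,0,0],[75,0,0,0.002,0,0,0],[75,0,0,0.02,0,0,0],[75,0,0,0.06,0,0,0],[75,0,0,0.1,0,0,0],[75,0,0,0.11,0,0,0],[75,0,0,0.11,0,0,0],[75,0,0,0.11,0,0,0]]]}}

```text
clock: 14.05
ee_pos: [0.5752, -0.242, 0.1507]
tcp_rot: [[0.992, 0.13, -0.001], [0.13, -0.992, 0.001], [-0.001, -0.001, -1.0]]
ft_force: [-1.0, 0.1, -0.4]
opening: 0.0655
grip_force: 0.0
```

```bash
python3 - <<'E'
from h import *
o=get_obs();s=snapshot('wrist');s.update(R=o['tcp_rot'],p=o['ee_pos']);np.savez('w8.npz',**s)
print(o['clock'],o['ee_pos'],o['tcp_rot'][:2,1],o['opening'],o['ft_force'])
c=s['image'][40:260,180:400];cv2.imwrite('pics/w8.png',cv2.resize(c,None,fx=2,fy=2)[:,:,::-1])
H,S,V=hsvm(s);m=((H<18)&(S>150)&(V>120));m[240:]=0
v,u=np.nonzero(m&(s['z_map']>0));Q=wpts(s,u,v)@o['tcp_rot'].T+o['ee_pos']
for lo in np.arange(.56,.68,.01):
    q=Q[(Q[:,0]>=lo)&(Q[:,0]<lo+.01)]
    if len(q)>5: print(round(lo,2),np.percentile(q[:,1],[2,98]).round(4),np.percentile(q[:,2],80).round(4))
E
```

```text
14.05 [ 0.57519521 -0.24201037  0.15067059] [ 0.12988117 -0.99152901] 0.06545678893499765 [-1.04600243  0.05306952 -0.39679807]
0.56 [-0.2691 -0.2179] 0.0225
0.57 [-0.2684 -0.2164] 0.0226
0.58 [-0.2671 -0.2164] 0.0226
0.59 [-0.2651 -0.2171] 0.0225
0.6 [-0.2612 -0.2185] 0.0223
0.61 [-0.2571 -0.2203] 0.0219
0.62 [-0.2524 -0.2225] 0.0214
0.63 [-0.2476 -0.2244] 0.0208
0.64 [-0.2432 -0.2272] 0.0203
```

View pics/w8.png

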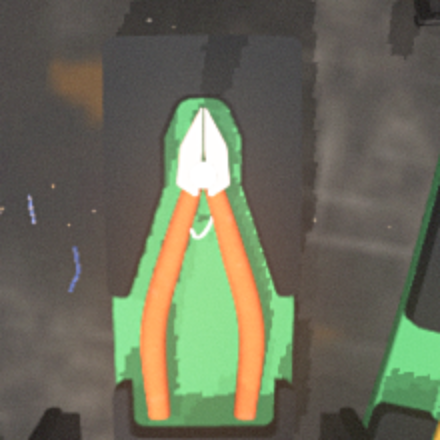

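The cutters are flat in their pocket. Next, the blue driver.

{"method": "apply_moves", "body": {"increments": [[[60,0.003,0.027,0,0,0,-8],[60,0.006,0.054,0,0,0,-16],[60,0.009,0.081,0,0,0,-24],[60,0.012,0.108,0,0,0,-32],[60,0.015,0.135,0,0,0,-40],[60,0.018,0.162,0,0,0,-48],[60,0.021,0.19,0,0,0,-56],[60,0.024,0.22,0,0,0,-64]]]}}

```text
clock: 14.9
ee_pos: [0.599, -0.0215, 0.1493]
tcp_rot: [[0.547, -0.837, -0.004], [-0.837, -0.547, -0.001], [-0.002, 0.004, -1.0]]
ft_force: [1.0, -0.6, 0.8]
opening: 0.0522
grip_force: 0.0
```

{"method": "apply_moves", "body": {"increments": [[[60,0.003,0.035,0,0,0,-8],[60,0.005,0.06,0,0,0,-16],[60,0.006,0.073,0,0,0,-23],[60,0.006,0.077,0,0,0,-27],[60,0.006,0.077,0,0,0,-27],[60,0.006,0.077,0,0,0,-27],[60,0.006,0.077,0,0,0,-27],[60,0.006,0.077,0,0,0,-27]]]}}

```text
clock: 15.7
ee_pos: [0.6058, 0.0541, 0.1512]
tcp_rot: [[0.113, -0.994, -0.001], [-0.994, -0.113, -0.0], [0.0, 0.001, -1.0]]
ft_force: [-0.3, -0.1, 1.0]
opening: 0.0523
grip_force: 0.0
```

```bash
python3 - <<'E'
from h import *
o=get_obs();s=snapshot('wrist');save(s,'w9');s.update(R=o['tcp_rot'],p=o['ee_pos']);np.savez('w9.npz',**s)
print(o['clock'],o['ee_pos'],o['tcp_rot'][:2,1],o['opening'],o['joint_positions'].round(1))
H,S,V=hsvm(s);fn=lambda u,z:wray(s,u,z)
b=(H>95)&(H<130)&(S>120)&(V>60);b[262:]=0
n,l,st,ce=cv2.connectedComponentsWithStats(b.astype(np.uint8))
for k in range(1,n):
    if st[k,4]>150: print(st[k],ce[k].round(0),mrect(l==k,(0,0,560,262),fn,.012)[1:])
E
```

```text
15.7 [0.60581197 0.05410361 0.15120951] [-0.99360848 -0.1128791 ] 0.05234356102946692 [ 20.3  25.1  -9.5  -0.  -55.5 -13.9]
[ 159   34   22  111 1329] [169.  86.] (array([715.3, -42.6]), array([ 18.4, 100. ]), 6.84)
[ 183   35   38  111 1345] [205.  89.] (array([682.5, -42.4]), array([99. , 17.9]), 81.93)
[ 270  159   26   96 2234] [283. 209.] (array([605. ,  53.5]), array([22.8, 86.7]), 6.58)
[426 160  43  74 326] [449. 183.] (array([446.6,  26.7]), array([73.6, 29.2]), 84.17)
[  1 180  27  47 220] [ 19. 200.] (array([905.3,  78.9]), array([36.6, 55.8]), 16.63)
[  31  185   43   43 1210] [ 52. 206.] (array([848.2,  77.4]), array([39.3, 55.9]), 69.0)
[  0 196   7  39 194] [  2. 217.] (array([933.2, 100.2]), array([49.6, 12.2]), 78.96)
```

View pics/w9.png

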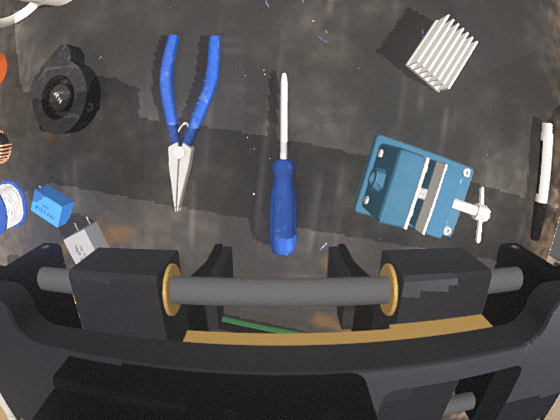

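The blue driver is at (283,209) between the fingers. The vice, (357–480,135–240), stays clear.

{"method": "apply_moves", "body": {"increments": [[[55,-0.001,0.002,-0.04,0,0,0],[55,-0.001,0.002,-0.075,0,0,0],[55,-0.001,0.002,-0.1,0,0,0],[55,-0.001,0.002,-0.115,0,0,0],[55,-0.001,0.002,-0.119,0,0,0],[0,-0.001,0.002,-0.119,0,0,0],[0,-0.001,0.002,-0.119,0,0,0],[0,-0.001,0.002,-0.119,0,0,0]]], "newtons": 20}}

```text
clock: 16.55
ee_pos: [0.6058, 0.0569, 0.0339]
tcp_rot: [[0.113, -0.994, 0.003], [-0.994, -0.113, 0.001], [-0.0, -0.003, -1.0]]
ft_force: [0.5, -0.2, 0.8]
opening: 0.0316
grip_force: 0.0
```

{"method": "apply_moves", "body": {"increments": [[[0,0,0,0,0,0,0],[0,0,0,0,0,0,0],[0,0,0,0.01,0,0,0],[0,0,0,0.03,0,0,0],[0,0,0,0.06,0,0,0],[0,0,0,0.1,0,0,0],[0,0,0,0.11,0,0,0],[0,0,0,0.11,0,0,0]]]}}

```text
clock: 17.35
ee_pos: [0.6061, 0.0571, 0.1454]
tcp_rot: [[0.113, -0.994, 0.005], [-0.994, -0.113, 0.002], [-0.001, -0.005, -1.0]]
ft_force: [-0.7, -0.4, -0.9]
opening: 0.0219
grip_force: 20.0
```

```bash
python3 - <<'E'
from h import *
o=get_obs();s=snapshot('wrist');save(s,'w10');s.update(R=o['tcp_rot'],p=o['ee_pos']);np.savez('w10.npz',**s)
print(o['clock'],o['ee_pos'],o['tcp_rot'][:2,1],o['opening'],o['grip_force'],o['ft_force'])
H,S,V=hsvm(s)
for y in range(60,260,15):
    u=np.arange(270,295);v=np.full(25,y);q=wpts(s,u,v);k=(q[:,2]>-.01)&(q[:,2]<.04);q=q[k]
    if k.sum()>2: print(y,q[np.argmin(q[:,2])].round(4),q[:,1].mean().round(4),k.sum())
E
```

```text
17.35 [0.6060675  0.05708601 0.14539089] [-0.99357317 -0.11306446] 0.021855035137383037 19.95742730619895 [-0.70691005 -0.44530082 -0.93159463]
60 [ 0.105  -0.0015  0.022 ] -0.0015 11
75 [ 0.0974 -0.001   0.0217] -0.0015 11
90 [ 0.0899 -0.002   0.0212] -0.0015 11
105 [ 0.0826 -0.001   0.0215] -0.0017 12
120 [ 0.0752 -0.0025  0.0208] -0.0017 12
135 [ 0.068  -0.0025  0.0212] -0.0017 12
150 [ 0.0606 -0.0015  0.0212] -0.0017 12
165 [ 0.0533 -0.0029  0.021 ] -0.0017 12
180 [ 0.0465 -0.0034  0.017 ] -0.0006 23
195 [0.04   0.0009 0.0133] -0.0005 25
210 [ 0.0325 -0.0024  0.0138] -0.0005 25
225 [ 0.0249 -0.0044  0.0139] -0.0005 25
240 [ 0.018  -0.0019  0.0116] -0.0005 25
255 [0.0102 0.001  0.0113] -0.0004 25
```

{"method": "apply_moves", "body": {"increments": [[[0,-0.004,0.008,0.005,0,0,4],[0,-0.012,0.027,0.01,0,0,12],[0,-0.02,0.046,0.01,0,0,20],[0,-0.03,0.068,0.01,0,0,28],[0,-0.04,0.09,0.01,0,0,36],[0,-0.05,0.113,0.01,0,0,44],[0,-0.059,0.135,0.01,0,0,52],[0,-0.067,0.154,0.01,0,0,60]]]}}

```text
clock: 18.2
ee_pos: [0.5363, 0.2111, 0.1503]
tcp_rot: [[0.919, -0.394, -0.004], [-0.394, -0.919, -0.002], [-0.003, 0.004, -1.0]]
ft_force: [-0.1, 0.5, -0.7]
opening: 0.0216
grip_force: 20.0
```

{"method": "apply_moves", "body": {"increments": [[[0,-0.006,0.014,0,0,0,8],[0,-0.01,0.022,-0.01,0,0,14],[0,-0.011,0.025,-0.025,0,0,16.4],[0,-0.011,0.025,-0.04,0,0,16.4],[0,-0.011,0.025,-0.045,0,0,16.4],[0,-0.011,0.025,-0.045,0,0,16.4],[0,-0.011,0.025,-0.045,0,0,16.4],[0,-0.011,0.025,-0.045,0,0,16.4]]]}}

```text
clock: 19.0
ee_pos: [0.5274, 0.2358, 0.1081]
tcp_rot: [[0.992, -0.124, 0.001], [-0.124, -0.992, 0.001], [0.001, -0.001, -1.0]]
ft_force: [-0.1, -0.0, 0.0]
opening: 0.0219
grip_force: 20.0
```

```bash
python3 - <<'E'
from h import *
o=get_obs();s=snapshot('wrist');save(s,'w11');s.update(R=o['tcp_rot'],p=o['ee_pos']);np.savez('w11.npz',**s)
print(o['clock'],o['ee_pos'],o['tcp_rot'][:2,1],o['opening'],o['grip_force'],o['ft_force'])
H,S,V=hsvm(s);g=(H>45)&(H<85)&(S>100)&(V>50);fn=lambda u,z:wray(s,u,z)
Q,*r=mrect(g,(205,30,350,255),fn,.01);print(r);prof(Q,np.array([568.5,230.9]),172.9)
for y in range(60,180,30):
    u=np.arange(265,295);v=np.full(30,y);q=wpts(s,u,v);k=(q[:,2]>-.01)&(q[:,2]<.04);q=q[k]
    if k.sum()>2:
        Q=q.mean(0);W=o['tcp_rot']@Q+o['ee_pos'];print(y,Q.round(4),W.round(4))
E
```

```text
19.0 [0.52736483 0.23579273 0.10807469] [-0.12395197 -0.99228799] 0.021878048812158744 19.957634047532338 [-0.05591681 -0.00510385  0.03065191]
[array([583.6, 229.5]), array([ 79.2, 142.3]), 83.05]
-90 [-5.3  6. ]; -85 [-7.5  8.1]; -80 [-7.5  8.1]; -75 [-7.5  8.1]; -70 [-7.5  8.1]; -65 [-7.1  8.1]; -60 [-6.8  7.4]; -55 [-6.8  7.4]; -50 [-6.8  7.9]; -45 [-6.8  7.4]; -40 [-6.8  7.4]; -35 [-6.8  7.5]; -30 [-6.9  7.8]; -25 [-6.9  7.8]; -20 [-6.9  8.2]; -15 [-14.4  15.6]; -10 [-15.7  16.3]; -5 [-15.7  16.3]; 0 [-15.8  16.4]; 5 [-15.9  16.5]; 10 [-16.2  17.3]; 15 [-38.5  39.1]; 20 [-38.6  39.2]; 25 [-38.8  39.4]; 30 [-39.   39.5]; 35 [-38.6  39.6]; 40 [-38.7  39.3]; 45 [-38.9  39.5]; 50 [-39.1  39.1]; 55 [-36.3  39.2]; 
60 [ 0.1071 -0.0006  0.0227] [0.6337 0.2232 0.0854]
90 [ 0.0919 -0.0006  0.0226] [0.6187 0.225  0.0855]
120 [ 0.0771 -0.0009  0.0224] [0.604  0.2271 0.0857]
150 [ 0.0624 -0.0009  0.0223] [0.5894 0.2289 0.0859]
```

View pics/w11.png

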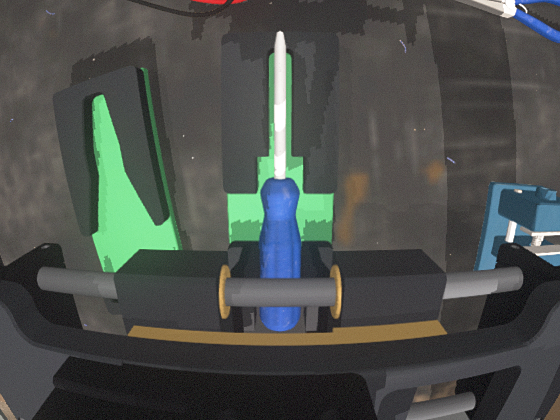

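Aligned over the blade slot; the tip only seems to overrun it because it is held high. Lowering.

{"method": "apply_moves", "body": {"increments": [[[0,0,0,-0.02,0,0,0],[0,0,0,-0.038,0,0,0],[0,0,0,-0.05,0,0,0],[0,0,0,-0.057,0,0,0],[0,0,0,-0.061,0,0,0],[0,0,0,-0.063,0,0,0],[0,0,0,-0.063,0,0,0],[45,0,0,-0.063,0,0,0]]]}}

```text
clock: 19.85
ee_pos: [0.5274, 0.236, 0.0452]
tcp_rot: [[0.992, -0.124, 0.001], [-0.124, -0.992, 0.001], [0.001, -0.001, -1.0]]
ft_force: [-0.3, -0.3, 0.0]
opening: 0.0245
grip_force: 0.0
```

{"method": "apply_moves", "body": {"increments": [[[45,0,0,0,0,0,0],[45,0,0,0.002,0,0,0],[45,0,0,0.02,0,0,0],[45,0,0,0.06,0,0,0],[45,0,0,0.1,0,0,0],[45,0,0,0.12,0,0,0],[45,0,0,0.12,0,0,0],[45,0,0,0.12,0,0,0]]]}}

```text
clock: 20.65
ee_pos: [0.5267, 0.2356, 0.1649]
tcp_rot: [[0.992, -0.124, 0.0], [-0.124, -0.992, 0.001], [0.0, -0.001, -1.0]]
ft_force: [0.5, -0.1, -0.2]
opening: 0.0391
grip_force: 0.0
```

```bash
python3 - <<'E'
from h import *
o=get_obs();s=snapshot('wrist');s.update(R=o['tcp_rot'],p=o['ee_pos']);np.savez('w12.npz',**s)
print(o['clock'],o['ee_pos'],o['tcp_rot'][:2,1],o['opening'],o['ft_force'])
c=s['image'][30:260,160:400];cv2.imwrite('pics/w12.png',cv2.resize(c,None,fx=2,fy=2)[:,:,::-1])
H,S,V=hsvm(s);fn=lambda u,z:wray(s,u,z)
b=(H>95)&(H<130)&(S>120)&(V>60)
print(mrect(b,(240,120,330,250),fn,.022)[1:])
E
```

```text
20.65 [0.52670287 0.23561311 0.16488666] [-0.12410254 -0.99226901] 0.03906214427054363 [ 0.53921817 -0.13316281 -0.17739863]
(array([532. , 235.7]), array([22.6, 85.6]), 82.27)
```

View pics/w12.png

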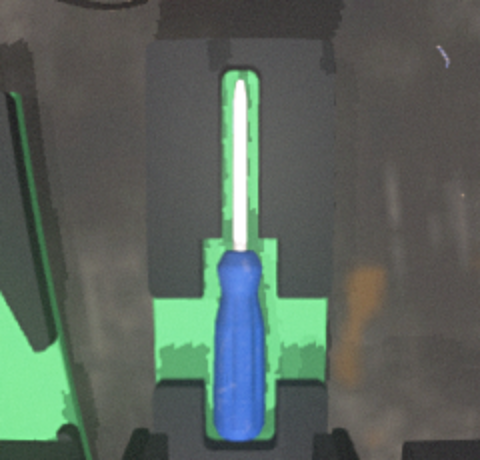

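The blue driver is seated: shaft in the slot, handle in the pocket. Refining the long-nose insert pose and tool pose from pictures already taken.

```bash
python3 - <<'E'
from h import *
for n in('w1','w11','w12'):
    s=dict(np.load(n+'.npz'));H,S,V=hsvm(s);g=(H>45)&(H<85)&(S>100)&(V>50)
    v,u=np.nonzero(g[40:255,40:222]);Q=wray(s,np.c_[u+40,v+40],.01)[:,:2]*1000
    c=np.array([563.1,360.8]);a=np.radians(181.5);d=np.array([np.cos(a),np.sin(a)]);px=np.array([d[1],-d[0]]);t=(Q-c)@d;w=(Q-c)@px
    k=w>-33;print(n,'tip',t[k&(abs(w)<6)].min().round(1))
    for lo in(-80,-70,-60,-50,-40,-30,-20,-10,0,30,35,40):
        q=w[k&(t>=lo)&(t<lo+5)]
        if len(q)>3: print(lo,np.percentile(q,[1,99]).round(1),end=' ')
    q=t[(w>30)&(w<36)];
    if len(q):print('chan',np.percentile(q,[1,99]).round(1))
s=dict(np.load('w9.npz'));H,S,V=hsvm(s);fn=lambda u,z:wray(s,u,z)
b=(H>95)&(H<130)&(S>120)&(V>60)
Q,*r=mrect(b,(150,25,230,145),fn,.0065);print('long handles',r);prof(Q,np.array([700.,-15]),270.5)
m=(S<70)&(V>120);Q,*r=mrect(m,(160,140,200,215),fn,.005);print('jaws',r,Q[:,1].max(),Q[np.argmax(Q[:,1])])
E
```

```text
w1 tip -87.9
-80 [-4.8 11.1] -70 [-6.7 12.3] -60 [-8.  14.5] -50 [-9.6 15.7] -40 [-10.   16.3] -30 [-10.3  16.4] -20 [-11.8  18.8] -10 [-15.2  22. ] 0 [-18.6  24.9] 30 [-32.4  38.7] 35 [-32.4  38.4] 40 [-32.1  39.1] chan [19.3 52.6]
w11 tip -87.6
-80 [-3.7 11. ] -70 [-4.9 12.9] -60 [-6.6 14.1] -50 [-8.2 15.6] -40 [-8.9 16. ] -30 [-8.5 16.4] -20 [-10.7  18.6] -10 [-14.   21.6] 0 [-17.2  25. ] 30 [-32.2  38.7] 35 [-32.3  38.4] 40 [-32.4  38.2] chan [18.9 43.3]
w12 tip -87.8
-80 [-5.  10.5] -70 [-6.5 12.5] -60 [-8.  14.3] -50 [-9.9 15.6] -40 [-10.3  16.2] -30 [-10.1  16.4] -20 [-12.3  18.7] -10 [-15.5  21.9] 0 [-18.6  25. ] 30 [-32.3  38.7] 35 [-32.1  38.5] 40 [-32.4  38.4] chan [20.5 60.4]
long handles [array([700.9, -43.5]), array([100. ,  55.3]), 89.55]
-25 [-10.9   7.9]; -20 [-12.1   9.5]; -15 [-13.5  11.1]; -10 [-15.7  13.4]; -5 [-17.   15.5]; 0 [-19.1  17.1]; 5 [-19.8  19. ]; 10 [-22.2  20.7]; 15 [-23.5  22.1]; 20 [-25.   23.9]; 25 [-25.5  25.4]; 30 [-27.   26.1]; 35 [-27.5  27. ]; 40 [-27.9  26.7]; 45 [-27.5  26.9]; 50 [-27.2  26.5]; 55 [-26.4  26. ]; 60 [-25.8  25.4]; 65 [-25.1  24.9]; 70 [-24.5  24.3]; 75 [-23.9  24. ]; 
jaws [array([699.6,  38.1]), array([24.4, 67.1]), 5.28] 72.43303250244085 [707.19325819  72.4330325 ]
```

{"method": "apply_moves", "body": {"increments": [[[100,0.018,-0.03,0,0,0,-8],[100,0.036,-0.06,0,0,0,-16],[100,0.054,-0.09,0,0,0,-24],[100,0.072,-0.12,0,0,0,-32],[100,0.09,-0.15,0,0,0,-40],[100,0.108,-0.18,0,0,0,-48],[100,0.126,-0.21,0,0,0,-56],[100,0.144,-0.24,0,0,0,-64]]]}}

```text
clock: 21.5
ee_pos: [0.6707, -0.0057, 0.1622]
tcp_rot: [[0.318, -0.948, -0.004], [-0.948, -0.318, -0.001], [-0.001, 0.004, -1.0]]
ft_force: [0.8, 0.4, 0.0]
opening: 0.0858
grip_force: 0.0
```

{"method": "apply_moves", "body": {"increments": [[[100,0.018,-0.03,0,0,0,-8],[100,0.027,-0.047,-0.02,0,0,-15],[100,0.03,-0.053,-0.035,0,0,-18.7],[100,0.03,-0.053,-0.045,0,0,-18.7],[100,0.03,-0.053,-0.045,0,0,-18.7],[100,0.03,-0.053,-0.045,0,0,-18.7],[100,0.03,-0.053,-0.045,0,0,-18.7],[100,0.03,-0.053,-0.045,0,0,-18.7]]]}}

```text
clock: 22.3
ee_pos: [0.7014, -0.0566, 0.1208]
tcp_rot: [[0.005, -1.0, 0.002], [-1.0, -0.005, 0.0], [-0.0, -0.002, -1.0]]
ft_force: [0.1, -0.3, -0.1]
opening: 0.0868
grip_force: 0.0
```

```bash
python3 - <<'E'
from h import *
o=get_obs();s=snapshot('wrist');save(s,'w13');s.update(R=o['tcp_rot'],p=o['ee_pos']);np.savez('w13.npz',**s)
print(o['clock'],o['ee_pos'],o['tcp_rot'][:2,1],o['opening'],o['joint_positions'].round(1))
H,S,V=hsvm(s);fn=lambda u,z:wray(s,u,z)
b=(H>95)&(H<130)&(S>120)&(V>60);b[262:]=0
n,l,st,ce=cv2.connectedComponentsWithStats(b.astype(np.uint8))
for k in range(1,n):
    if st[k,4]>150: print(st[k],ce[k].round(0),mrect(l==k,(0,0,560,262),fn,.0065)[1:])
t=snapshot('top');P=pts(t);m=(P[...,2]>.05)&(P[...,0]>.55);save(t,'top1')
E
```

```text
22.3 [ 0.70139512 -0.0566179   0.12076285] [-0.99998727 -0.00466048] 0.08681791367230454 [  8.5  35.1   3.6   0.  -58.4  -8.3]
[ 250  172   25   90 1199] [260. 218.] (array([719.1, -54.6]), array([16.1, 75.8]), 4.99)
[ 291  173   27   89 1167] [307. 218.] (array([681.4, -54.2]), array([75.6, 16. ]), 83.32)
```

{"method": "apply_moves", "body": {"increments": [[[100,0,-0.001,-0.03,0,0,0],[100,0,-0.001,-0.06,0,0,0],[100,0,-0.001,-0.082,0,0,0],[100,0,-0.001,-0.092,0,0,0],[100,0,-0.001,-0.092,0,0,0],[30,0,-0.001,-0.092,0,0,0],[30,0,-0.001,-0.092,0,0,0],[30,0,-0.001,-0.092,0,0,0]]], "newtons": 30}}

```text
clock: 23.2
ee_pos: [0.7014, -0.0582, 0.0284]
tcp_rot: [[0.003, -1.0, 0.001], [-1.0, -0.003, 0.0], [-0.0, -0.001, -1.0]]
ft_force: [-0.2, -0.0, 0.3]
opening: 0.0707
grip_force: 0.0
```

{"method": "apply_moves", "body": {"increments": [[[30,0,0,0,0,0,0],[30,0,0,0,0,0,0],[30,0,0,0.01,0,0,0],[30,0,0,0.03,0,0,0],[30,0,0,0.06,0,0,0],[30,0,0,0.1,0,0,0],[30,0,0,0.12,0,0,0],[30,0,0,0.12,0,0,0]]]}}

```text
clock: 24.0
ee_pos: [0.7032, -0.0583, 0.1528]
tcp_rot: [[0.004, -1.0, 0.009], [-1.0, -0.004, 0.0], [-0.0, -0.009, -1.0]]
ft_force: [-0.0, -0.4, -1.7]
opening: 0.0514
grip_force: 30.0
```

```bash
python3 - <<'E'
from h import *
o=get_obs();s=snapshot('wrist');s.update(R=o['tcp_rot'],p=o['ee_pos']);np.savez('w14.npz',**s)
print(o['clock'],o['ee_pos'],o['tcp_rot'][:2,1],o['opening'],o['grip_force'],o['ft_force'])
H,S,V=hsvm(s);m=((H>95)&(H<130)&(S>120)&(V>60));m[262:]=0;m[:,:200]=0;m[:,360:]=0
v,u=np.nonzero(m&(s['z_map']>0));Q=wpts(s,u,v);Q=Q[(Q[:,2]>-.01)&(Q[:,2]<.05)];print(Q.min(0).round(4),Q.max(0).round(4))
for lo in np.arange(0.01,.06,.01):
    for sg in(-1,1):
        q=Q[(Q[:,0]>=lo)&(Q[:,0]<lo+.01)&(Q[:,1]*sg>0)]
        if len(q)>5: print(round(lo,2),np.percentile(q[:,1],[2,98]).round(4),np.percentile(q[:,2],20).round(4))
E
```

```text
24.0 [ 0.70320868 -0.05828742  0.15277088] [-0.99995115 -0.00389173] 0.05141223980284472 29.997085592013377 [-0.04081331 -0.42132754 -1.71750385]
[ 0.0008 -0.0275  0.0141] [0.0338 0.0246 0.0265]
0.01 [-0.0265 -0.017 ] 0.0158
0.01 [0.014  0.0237] 0.0161
0.02 [-0.0255 -0.0163] 0.0159
0.02 [0.0132 0.0228] 0.016
0.03 [-0.0247 -0.0159] 0.0162
0.03 [0.0131 0.0219] 0.0162
```

{"method": "apply_moves", "body": {"increments": [[[30,-0.006,0.014,0,0,0,-3],[30,-0.018,0.041,0,0,0,-9],[30,-0.031,0.071,0,0,0,-15],[30,-0.044,0.101,0,0,0,-21],[30,-0.057,0.131,0,0,0,-27],[30,-0.07,0.161,0,0,0,-33],[30,-0.083,0.191,0,0,0,-39],[30,-0.097,0.221,0,0,0,-45]]]}}

```text
clock: 24.85
ee_pos: [0.6021, 0.1633, 0.1453]
tcp_rot: [[-0.708, -0.706, -0.004], [-0.706, 0.708, -0.002], [0.004, 0.002, -1.0]]
ft_force: [0.2, 0.5, -1.8]
opening: 0.0517
grip_force: 30.0
```

{"method": "apply_moves", "body": {"increments": [[[30,-0.013,0.03,0,0,0,-6],[30,-0.026,0.06,0,0,0,-12],[30,-0.039,0.09,0,0,0,-18],[30,-0.052,0.12,0,0,0,-24],[30,-0.065,0.15,0,0,0,-30],[30,-0.076,0.175,0,0,0,-36],[30,-0.083,0.19,0,0,0,-41],[30,-0.087,0.198,0,0,0,-43.7]]]}}

```text
clock: 25.65
ee_pos: [0.5151, 0.3614, 0.1452]
tcp_rot: [[-1.0, -0.025, -0.003], [-0.025, 1.0, -0.003], [0.003, -0.003, -1.0]]
ft_force: [0.4, 0.4, -1.6]
opening: 0.0521
grip_force: 30.0
```

{"method": "apply_moves", "body": {"increments": [[[30,0,0,-0.01,0,0,0],[30,0,0,-0.025,0,0,0],[30,0,0,-0.04,0,0,0],[30,0,0,-0.05,0,0,0],[30,0,0,-0.05,0,0,0],[30,0,0,-0.05,0,0,0],[30,0,0,-0.05,0,0,0],[30,0,0,-0.05,0,0,0]]]}}

```text
clock: 26.45
ee_pos: [0.5173, 0.3609, 0.0984]
tcp_rot: [[-1.0, -0.026, 0.001], [-0.026, 1.0, 0.001], [-0.001, 0.001, -1.0]]
ft_force: [0.7, -0.3, -1.0]
opening: 0.0519
grip_force: 30.0
```

```bash
python3 - <<'E'
from h import *
o=get_obs();s=snapshot('wrist');s.update(R=o['tcp_rot'],p=o['ee_pos']);np.savez('w15.npz',**s);t=snapshot('top')
print(o['clock'],o['ee_pos'],o['tcp_rot'].round(3).tolist(),o['opening'],o['grip_force'],o['ft_force'])
a=s['image'][40:260,140:420];b=t['image'][120:260,80:240]
im=np.zeros((440,800,3),np.uint8);im[:314,:400]=cv2.resize(a,(400,314));im[:350,400:800]=cv2.resize(b,(400,350));cv2.imwrite('pics/w15.png',im[:,:,::-1])
H,S,V=hsvm(s);g=(H>45)&(H<85)&(S>100)&(V>50);fn=lambda u,z:wray(s,u,z)
Q,*r=mrect(g,(200,60,370,258),fn,.01);print(r);prof(Q,np.array([564.5,360.9]),181.5)
m=((H>95)&(H<130)&(S>120)&(V>60));m[262:]=0;m[:,:200]=0;m[:,360:]=0
v,u=np.nonzero(m&(s['z_map']>0));Q=wpts(s,u,v);Q=Q[(Q[:,2]>-.01)&(Q[:,2]<.05)]@o['tcp_rot'].T+o['ee_pos'];print(Q.min(0).round(4),Q.max(0).round(4))
# jaw metal in top view at its height
H,S,V=hsvm(t);mm=(S<60)&(V>140);P=pts(t);z=P[...,2];k=mm&(z>.055)&(z<.12);k[:,:100]=0;k[:,200:]=0;q=P[k];q=q[q[:,0]>.55]
if len(q): print('jaw',len(q),q[np.argmax(q[:,0])].round(4),axis(q[:,:2])[:2])
E
```

```text
26.45 [0.51734691 0.36094571 0.09838014] [[-1.0, -0.026, 0.001], [-0.026, 1.0, 0.001], [-0.001, 0.001, -1.0]] 0.05190610291302737 29.997045846417336 [ 0.66143404 -0.32365642 -1.03486119]
[array([504.5, 359.9]), array([77.1, 79.5]), 1.53]
20 [-20.5  23.2]; 25 [-20.3  23.8]; 30 [-38.4  39.5]; 35 [-38.7  39.9]; 40 [-38.5  39.7]; 45 [-38.3  39.7]; 50 [-38.7  39.9]; 55 [-38.5  39.7]; 60 [-29.2  29. ]; 65 [-30.9  31.4]; 70 [-31.3  31.9]; 75 [-31.2  32.4]; 80 [-30.4  31.7]; 
[0.4841 0.3354 0.0709] [0.5154 0.3876 0.0846]
jaw 891 [1.0022 0.3749 0.0683] (array([0.93186575, 0.34360053]), array([-0.99714116,  0.07556122]))
```

View pics/w15.png

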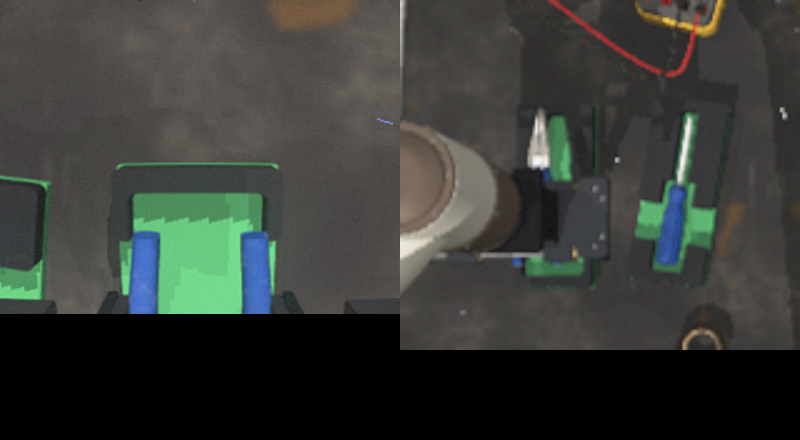

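In the left half the handles lie symmetrically in the pocket at x 145 and 255. In the right half the jaws at (540,140) look about 20 px off the slot, which matches the parallax of a tool held about 60 mm up. Lowering with a 1.5 mm correction.

{"method": "apply_moves", "body": {"increments": [[[30,0.001,-0.0015,-0.015,0,0,0],[30,0.001,-0.0015,-0.032,0,0,0],[30,0.001,-0.0015,-0.045,0,0,0],[30,0.001,-0.0015,-0.053,0,0,0],[30,0.001,-0.0015,-0.057,0,0,0],[30,0.001,-0.0015,-0.059,0,0,0],[30,0.001,-0.0015,-0.059,0,0,0],[30,0.001,-0.0015,-0.059,0,0,0]]]}}

```text
clock: 27.35
ee_pos: [0.5183, 0.3596, 0.0392]
tcp_rot: [[-1.0, -0.026, 0.001], [-0.026, 1.0, 0.001], [-0.001, 0.001, -1.0]]
ft_force: [1.0, 0.7, -1.3]
opening: 0.0518
grip_force: 30.0
```

{"method": "apply_moves", "body": {"increments": [[[75,0,0,0,0,0,0],[75,0,0,0,0,0,0],[75,0,0,0.002,0,0,0],[75,0,0,0.02,0,0,0],[75,0,0,0.06,0,0,0],[75,0,0,0.1,0,0,0],[75,0,0,0.14,0,0,0],[75,0,0,0.14,0,0,0]]]}}

```text
clock: 28.15
ee_pos: [0.5209, 0.3616, 0.1864]
tcp_rot: [[-1.0, -0.027, 0.011], [-0.027, 1.0, 0.009], [-0.011, 0.009, -1.0]]
ft_force: [-0.2, 0.8, 0.3]
opening: 0.0654
grip_force: 0.0
```

{"method": "apply_moves", "body": {"increments": [[[75,-0.02,-0.03,0.02,0,0,0],[75,-0.05,-0.06,0.03,0,0,0],[75,-0.08,-0.1,0.03,0,0,0],[75,-0.1,-0.14,0.03,0,0,0],[75,-0.11,-0.17,0.03,0,0,0],[75,-0.11,-0.2,0.03,0,0,0],[75,-0.11,-0.22,0.03,0,0,0],[75,-0.11,-0.22,0.03,0,0,0]]]}}

```text
clock: 28.95
ee_pos: [0.4073, 0.1373, 0.2088]
tcp_rot: [[-1.0, -0.023, 0.0], [-0.023, 1.0, 0.0], [-0.0, 0.0, -1.0]]
ft_force: [0.1, -0.1, -0.0]
opening: 0.0654
grip_force: 0.0
```

```bash
python3 - <<'E'
from h import *
o=get_obs();t=snapshot('top');save(t,'top2');np.savez('top2.npz',**t);t0=dict(np.load('top0.npz'))
print(o['clock'],o['ee_pos'],o['ft_force'])
H,S,V=hsvm(t);P=pts(t)
fn=lambda u,z:ray(t,u,z)
b=(H>95)&(H<130)&(S>90)&(V>60);m=b|((S<60)&(V>130))
Q,*r=mrect(m,(125,160,162,235),fn,.0165);print('long',len(Q),r);prof(Q,np.array([564.5,360.9]),181.5)
k=np.zeros(m.shape,bool);k[160:235,125:162]=m[160:235,125:162]
q=P[k];print('z by x',[(round(lo,2),np.median(q[(q[:,0]>lo)&(q[:,0]<lo+.02),2]).round(4)) for lo in np.arange(.48,.64,.02)])
for n,bx in dict(tape=(185,238,220,275),sink=(300,205,345,250)).items():
    print(n,[mrect((pts(x)[...,2]>.013)&(pts(x)[...,2]<.04),bx,lambda u,z:ray(x,u,z),.02)[1:] for x in(t0,t)])
E
```

```text
28.95 [0.40734998 0.13730525 0.208794  ] [ 0.07661174 -0.13040946 -0.04272349]
long 434 [array([566. , 362.2]), array([161.1,  50. ]), 2.15]
-75 [-1.7  3.6]; -70 [-4.4  3.6]; -65 [-4.5  6.1]; -60 [-4.4  6.1]; -55 [-7.   5.8]; -50 [-7.3  8.6]; -45 [-7.4  8.5]; -40 [-9.7 10.7]; -35 [-10.2  11. ]; -30 [-10.2  10.9]; -25 [-10.   10.6]; -20 [-7.7  7.9]; -15 [-10.4  10.8]; -10 [-12.8  12.9]; -5 [-15.5  15.5]; 0 [-15.9  15.8]; 5 [-18.2  18.4]; 10 [-18.3  20.5]; 15 [-20.9  20.8]; 20 [-21.4  23.1]; 25 [-24.1  23.3]; 30 [-24.1  25.4]; 35 [-24.2  25.8]; 40 [-24.2  25.7]; 45 [-24.3  25.6]; 50 [-24.   25.5]; 55 [-24.4  25.5]; 60 [-24.5  25.4]; 65 [-24.2  25. ]; 70 [-22.   25.3]; 75 [-21.7  24.8]; 
z by x [(np.float64(0.48), np.float64(0.0228)), (np.float64(0.5), np.float64(0.0244)), (np.float64(0.52), np.float64(0.0231)), (np.float64(0.54), np.float64(0.0231)), (np.float64(0.56), np.float64(0.0219)), (np.float64(0.58), np.float64(0.023)), (np.float64(0.6), np.float64(0.023)), (np.float64(0.62), np.float64(0.0215)), (np.float64(0.64), np.float64(0.0156))]
tape [(array([402.1, 202.9]), array([49.3, 52.2]), 0.38), (array([0., 0.]), array([0., 0.]), 0.0)]
sink [(array([ 475.7, -107.6]), array([58.6, 39. ]), 63.24), (array([ 475.7, -107.6]), array([58.6, 39.1]), 63.24)]
```

The long-nose lies flat, with its top at about 23 mm all along and its outline inside the pocket. The heat sink hasn't moved. The arm is clear of everything.

```bash
python3 -c "from workcell import job_done; print(job_done())"
```

```text
the job is handed in; nothing more can be done
None
```

All four tools are in their own inserts, each checked from the cameras as down in its pocket, and the job was handed in at about 29 s. The heat sink measured unmoved at the end; the gripper hid the tape roll in that last picture, but nothing went near it.

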